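# Lay the second course of a bench test kiln

## Robot

A 6-joint arm with a two-finger parallel gripper is mounted at the origin on the work surface. World frame = base frame: x ahead of the robot, y to its left, z up, the work surface at z = 0. Lengths are in m, angles in rad, forces in N, time in s.
With the tool pointing down it reaches from about 0.35 to 0.775 m from the base axis. Payload 5.5 kg.
Tool frame: the origin (TCP) lies midway between the tips of the shut fingers; the grasp point (between the pads) lies 19 mm behind it; z points along the fingers, y is the line along which they close (so a half turn about z gives the same grasp; the last joint's range is limited). The gripper opens to 85 mm and grips with 20 to 120 N. Pads are 22 mm wide; open, the fingers measure 114 mm over their backs; the gripper's body (76 mm by 85 mm) begins 54 mm behind the grasp point. The pads swing forward as they close: fully open they stand 13 mm farther back than shut.
Start: joints at [-1.428, 0.313, 0.046, 1.304, 0, 1.431], TCP at [0.16, -0.552, 0.203] pointing down, gripper open.
Joint ranges: [-2.76, 2.76], [-0.86, 1.69], [-1.03, 1.26], [-2.2, 2.34], [-1.47, 1.5], [-3.14, 3.14]. Speed limits (rad/s): [2.57, 2.57, 3.14, 3.14, 3.14, 3.14].

## Interface

Orientations are given as a unit quaternion [w, x, y, z].
In Python, from workcell import get_state, read_camera, camera_info, hand_in, recognise gives the robot as it stands.
- The arm moves only by the tool arm_command, never from a script. Its argument "moves" is one flat list of numbers, 7 for each row, row after row: the opening, from -1 (shut) to 1 (fully open), then the shift along the tool's x, y, z in mm, then the turn, a rotation vector about the tool's x, y, z in rad. A call has 1 to 8 rows; each row shifts and turns the commanded pose from where the row before left it, along the tool's axes as they then stand; what a row does not reach is not made up. A row lasts 1/8 s, in which the tool goes at most 62.5 mm and 10.7 degrees, less where a joint would pass 70% of its speed; a pose out of reach is approached as far as the arm can. A call with a gripper value outside its range is refused whole. The fingers move at their own pace and stop on an object; "newtons" is the grip in N (left out, the last holds). Time passes only in rows, so rows that do not move let the fingers close. It gives the time, the measured TCP pose, the force, the opening and the grip force at its end, in the units of the state.
- get_state(): the state, without advancing time (a new reading comes with each control period).
- read_camera(name): name is "scene" or "top" or "wrist"; returns (picture, depth): 480x640x3 uint8, blue, green, red; 480x640 float32, m along the optical axis (not along the pixel's ray), 0 where there is no reading.
- camera_info(name): a dict with "fovy" (degrees; the focal length in pixels is half the picture's height over the tangent of half this angle, whatever the lens; pixels are square), "cx", "cy" (the principal point, pixels), "k1" (the pictures are not rectified: a ray, as slopes to the right and down, at radius r is drawn at 1 + k1 r^2 times it, then the intrinsics apply), "eye" and "orientation" of the camera in the world; the wrist camera has in their place "tool_from_camera" (4x4, takes a point from camera to tool coordinates, whose origin is the TCP and whose axes are the flange's). Camera axes: x right, y down, z forward; pixel columns grow to the right and rows downward; lengths in m; the calibration is good to about 2 mm. A picture is of the moment at which its call begins: read the wrist's pose just before it. camera_info takes no time and is no camera call.
- hand_in(): hands the job in; it is judged then, once.
Trained networks look in the newest picture that a camera, given by its name, has taken for a name from the list of things; names that differ only in an ending like _2 or _b are one class to them, and where a whole thing is asked for, a point or a joint stands for the part that bears it (a point fixed in the world has none). Each returns a list of dicts, best first, with "confidence" (0 to 1); they miss things now and then, are a little off and sometimes report something else, mostly with a low value. They report only what shows in the picture. A call takes as long as a camera call. They do not tell look-alikes from the thing itself.
- recognise(camera, label): "point" ([column, row] in pixels, amid what is visible of it).
The state is a dict: "clock": time; "joint_pos": joint angles; "qvel": joint speeds; "tau": joint torques, N m; "tcp_pos": TCP position; "orientation": TCP orientation; "wrist_force": force on the tool from outside, world axes, zero at the start; "ft_torque": the same for the moment, N m; "finger_gap": finger opening in m; "grip_force": force on a finger pad.
Only numpy, scipy, OpenCV 4.12 (cv2) and the standard library are available. Lean on these libraries where they do the work, as an engineer would, in place of code of your own. Each camera call takes 0.05 s, during which the arm holds its last target. There are 200 camera calls.

## Task

Lay the second course of the small brick test kiln: put the four loose firebricks on top of the first course in the same four-brick pinwheel ring but mirrored, so that every joint of the first course is bridged, with the bricks lying flat, squared up and their outer faces flush with the course below. The brick with the sight groove goes in the wall opposite the burner, groove on top and leading into the middle of the chamber. The bricks are soft, so set them down gently and do not drop or ram them, and do not disturb the test cup in the chamber or the jar and mug on the bench.

Things in the scene. Friction and masses are not known exactly. Their poses are not given: they have to be found in the camera images.
- kiln: Unfinished test kiln, fixed: a 240 x 240 x 25 mm kiln shelf carrying a first course of four bricks like the loose ones, a pinwheel ring 206 mm square outside (faces at x, y = +-103 mm) round a chamber 92 mm square, 4 mm joints. Origin: middle of the shelf's underside, on the bench; z up. First-course brick centres (x, y) mm: (-30.5, -74.5), (74.5, -30.5), (30.5, 74.5), (-74.5, 30.5).
- course_top (a point): Middle of the chamber at the level of the first course's top, 89 mm above the kiln's origin; axes as the kiln's. Places of the mirrored second course (brick centres x, y in mm, 4 mm joints, each brick along its wall): -y wall (30.5, -74.5), +x wall (74.5, 30.5), +y wall (-30.5, 74.5), -x wall (-74.5, -30.5). A brick's inner face is free over its half nearer the wall's middle.
- burner (a point): Mouth of the gas burner, a steel and brass tube on a small stand fixed with the kiln; it points into a port in the -y wall of the first course at x = 0, y = -115 mm, 46 mm above the bench. The burner reaches out to y = -266 mm and stays below 65 mm height. The wall across the chamber from it is the +y wall.
- brick_a: A loose plain firebrick, cream, 145 x 57 x 64 mm (long x wide x high), 0.27 to 0.45 kg, on the bench. Origin: centre of its underside; x along its length (either way round is the same), y across its width, z up. Grip it across the 57 mm width; a firm grip does no harm. The three plain bricks are interchangeable.
- brick_b: A loose plain firebrick, cream, 145 x 57 x 64 mm (long x wide x high), 0.27 to 0.45 kg, on the bench. Origin: centre of its underside; x along its length (either way round is the same), y across its width, z up. Grip it across the 57 mm width; a firm grip does no harm. The three plain bricks are interchangeable.
- brick_c: A loose plain firebrick, cream, 145 x 57 x 64 mm (long x wide x high), 0.27 to 0.45 kg, on the bench. Origin: centre of its underside; x along its length (either way round is the same), y across its width, z up. Grip it across the 57 mm width; a firm grip does no harm. The three plain bricks are interchangeable.
- brick_sight: The loose sight brick: like the plain ones (145 x 57 x 64 mm, 0.26 to 0.43 kg, grip across the width) but with a groove 20 mm wide and 16 mm deep sawn across its top, nearer one end. Origin: centre of its underside; x along its length towards the grooved end, z up. In place, its x axis points along the kiln's +x; turned end for end the groove would meet the neighbouring brick.
- groove (a point): Middle of the sight brick's groove, level with the brick's top face: 30.5 mm along +x from the brick's middle, 64 mm above its underside. In place it lies at kiln x = 0.
- test_cup: Bystander: a small terracotta glaze-test cup, 42 mm across and 42 mm high, standing loose on the kiln shelf in the chamber (its rim at 67 mm above the bench). Origin: centre of its underside. Leave it alone.
- glaze_jar: Bystander: a loose jar, 58 mm across and 80 mm high, on the bench left of and beyond the loose bricks. Origin: centre of its underside. Leave it alone.
- mug: Bystander: a loose white mug, 80 mm across and 85 mm high with a side handle, on the bench beyond the work. Origin: centre of its underside. Leave it alone.
Not all that is in view belongs to the job. What is shaped like the brick_b but orange or turquoise is not meant.

How it is judged:
By the outcome, as a careful person would: the job done as asked, in the order asked, and still so for the second after the job is handed in, with the robot touching nothing.
It also fails if it takes over 72 s, if anything falls off the work surface, if the arm or the gripper's body presses on something with over 40 N, if the wrist force passes 120 N, or if a joint passes its speed limit or range.

## Working session

There is one attempt and no reset: what is moved stays moved. The work goes in short steps, Python scripts to look and compute and a tool call to move; the robot and the scene stay as the last step left them, time stands still between calls to the robot, and variables do not carry over. Pictures are saved under pics/ and viewed, at most 10 in all, crops included, and the job is handed in when it is done.

Besides the shell and the picture viewer there is one more tool, called after "Request:" by a JSON object that holds its "fn" and its "kwargs", one argument or row to a line. arm_command: Moves the arm, as the interface text tells. Its arguments: {"type":"object","properties":{"moves":{"type":"array"},"newtons":{"type":"number"}},"required":["moves"]}

```bash
mkdir -p pics; ls; python3 - <<'E'
from workcell import *
import cv2
print(get_state())
for c in ("scene","top","wrist"):
    print(c,camera_info(c))
    im,d=read_camera(c); cv2.imwrite(f"pics/{c}0.png",im)
    import numpy as np; np.save(f"pics/{c}0.npy",d)
    for l in ("brick_a","brick_sight","kiln","mug","glaze_jar","test_cup"):
        if c!="wrist": print(l,[(r["point"],round(r["confidence"],2)) for r in recognise(c,l)])
E
```

```text
pics
{'clock': 0.0, 'joint_pos': array([-1.42756927e+00,  3.13985917e-01,  4.49941784e-02,  1.30359342e+00,
       -6.46924810e-06,  1.43122580e+00]), 'qvel': array([-0.00134441, -0.00029521,  0.00125908, -0.00133771, -0.00041453,
       -0.00015192]), 'tau': array([-3.99302189e-05, -4.80628538e+01,  2.98532259e+01,  1.93014886e-02,
       -7.57444786e-05,  1.82917506e-05]), 'tcp_pos': array([ 0.16037526, -0.55160721,  0.20172337]), 'orientation': array([-8.94409155e-04,  9.90019440e-01,  1.40928027e-01, -4.86984645e-06]), 'wrist_force': array([-0.44409783, -0.06418932, -0.860864  ]), 'ft_torque': array([-0.01501432, -0.00061447,  0.02129919]), 'grip_force': 0.0, 'finger_gap': 0.0854222595798389}
scene {'fovy': 57.20868377515886, 'cx': 321.28473534809797, 'cy': 241.5702865445845, 'k1': -0.07026083758594853, 'eye': array([ 0.92172805, -0.14215643,  0.84807494]), 'orientation': array([-0.23926988,  0.845607  ,  0.45940118, -0.1290321 ])}
brick_a [([329.2, 130.0], 0.89), ([459.7, 322.8], 0.82), ([413.1, 181.5], 0.7), ([314.4, 246.9], 0.59), ([392.3, 256.8], 0.58)]
brick_sight [([346.8, 
[... 570 characters left out ...]
52.9], 0.66), ([175.4, 273.8], 0.61), ([251.0, 299.4], 0.4)]
brick_sight [([245.9, 300.2], 0.97)]
kiln [([474.0, 249.9], 0.68)]
mug [([343.0, 128.2], 0.72)]
glaze_jar [([177.0, 200.9], 0.86)]
test_cup [([468.3, 243.4], 0.76)]
wrist {'fovy': 60.66321939156324, 'cx': 314.00036410392124, 'cy': 235.6079904156558, 'k1': 0.014439040739699911, 'tool_from_camera': array([[ 3.89042061e-04, -9.55345126e-01, -2.95492029e-01,
         7.43420385e-02],
       [ 9.99999845e-01,  2.54159488e-04,  4.94876201e-04,
        -1.75471852e-03],
       [-3.97675463e-04, -2.95492176e-01,  9.55345077e-01,
        -1.71279895e-01],
       [ 0.00000000e+00,  0.00000000e+00,  0.00000000e+00,
         1.00000000e+00]])}
```

View pics/top0.png

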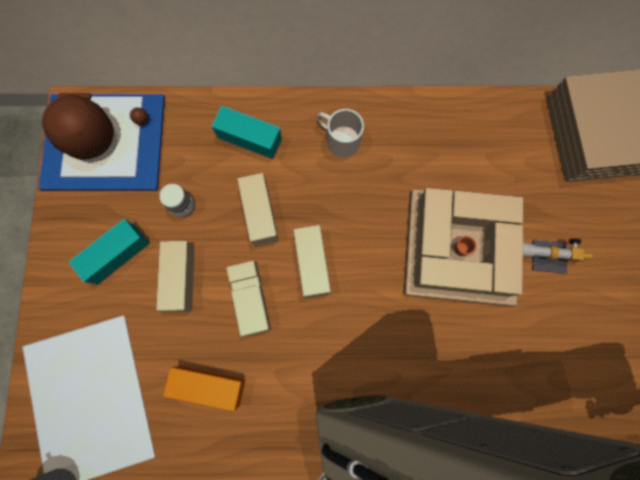

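View pics/scene0.png

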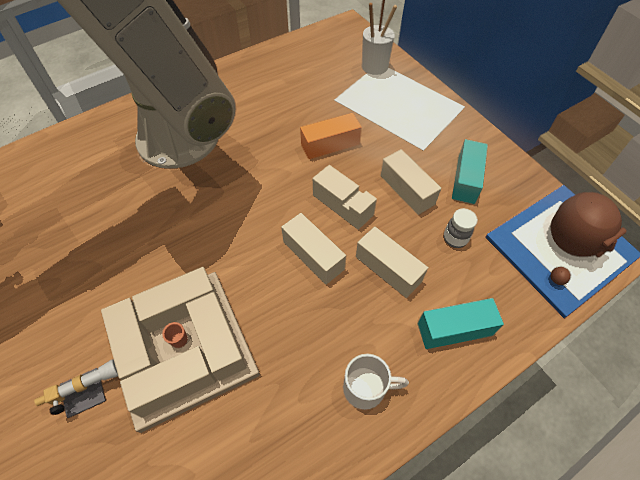

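Top view: kiln at about (467,245) with the burner on its right, so kiln axes are close to world axes. The plain bricks are at (258,210), (311,262) and (174,275). The sight brick is at (248,298) with its groove towards the upper end. Scene view agrees. Next I measure from the depth clouds of both cameras.

```bash
cat > h.py <<'E'
import numpy as np, cv2
from workcell import *
from scipy.spatial.transform import Rotation as R
def cloud(cam,d,st=None):
    i=camera_info(cam); f=240/np.tan(np.radians(i["fovy"])/2)
    K=np.array([[f,0,i["cx"]],[0,f,i["cy"]],[0,0,1.]])
    h,w=d.shape; uv=np.stack(np.meshgrid(np.arange(w),np.arange(h)),-1).reshape(-1,1,2).astype(float)
    n=cv2.undistortPoints(uv,K,np.array([i["k1"],0,0,0.])).reshape(h,w,2)
    P=np.dstack([n*d[...,None],d])
    q=lambda o:R.from_quat(np.roll(o,-1)).as_matrix()
    if cam=="wrist":
        T=i["tool_from_camera"]; P=P@T[:3,:3].T+T[:3,3]
        P=P@q(st["orientation"]).T+st["tcp_pos"]
    else: P=P@q(i["orientation"]).T+i["eye"]
    P[d==0]=np.nan
    return P
def cream(im):
    h=cv2.cvtColor(im,cv2.COLOR_BGR2HSV)
    return (h[...,0]>12)&(h[...,0]<38)&(h[...,1]>30)&(h[...,1]<135)&(h[...,2]>110)
def blobs(P,m,minpx=150):
    """top-face patches -> (centre xy mm, size, yaw deg of long side, z)"""
    n,l,s,c=cv2.connectedComponentsWithStats(m.astype(np.uint8),connectivity=4)
    out=[]
    for k in range(1,n):
        if s[k,4]<minpx: continue
        Q=P[l==k]*1000
        (cx,cy),(a,b),t=cv2.minAreaRect(Q[:,:2].astype(np.float32))
        if a<b: a,b,t=b,a,t+90
        out.append((round(cx,1),round(cy,1),round(a,1),round(b,1),round((t+90)%180-90,1),round(float(np.median(Q[:,2])),1),s[k,4],tuple(c[k].round())))
    return out
E
python3 - <<'E'
from h import *
for c in ("top","scene"):
    im=cv2.imread(f"pics/{c}0.png"); d=np.load(f"pics/{c}0.npy"); P=cloud(c,d); z=P[...,2]
    print(c,"bench z",np.nanmedian(z[(abs(P[...,0]-.45)<.1)&(abs(P[...,1])<.05)]))
    for lo,hi in((.055,.073),(.08,.098)):
        print(lo)
        for b in blobs(P,(z>lo)&(z<hi)&(P[...,0]>0.1)&(P[...,0]<.7)&(abs(P[...,1])<.6)&cream(im)): print(b)
E
```

```text
top bench z -0.0003680663017360253
0.055
(625.1, 228.7, 147.1, 57.4, 12.7, 63.8, np.int32(1727), (np.float64(256.0), np.float64(207.0)))
(507.9, 109.5, 145.5, 56.9, 8.8, 63.8, np.int32(1839), (np.float64(311.0), np.float64(260.0)))
(476.7, 400.9, 144.5, 58.1, 1.3, 63.7, np.int32(1923), (np.float64(172.0), np.float64(275.0)))
(483.6, 255.6, 57.4, 32.8, -75.9, 63.4, np.int32(436), (np.float64(241.0), np.float64(271.0)))
(403.8, 236.5, 93.3, 57.6, 14.0, 63.5, np.int32(1293), (np.float64(249.0), np.float64(310.0)))
0.08
(575.2, -228.0, 206.8, 145.3, 84.1, 88.6, np.int32(3693), (np.float64(462.0), np.float64(215.0)))
(506.5, -296.9, 145.1, 58.2, -6.3, 88.6, np.int32(1969), (np.float64(508.0), np.float64(258.0)))
(473.8, -187.3, 147.4, 57.7, 84.0, 88.6, np.int32(2016), (np.float64(456.0), np.float64(274.0)))
scene bench z 0.00041297124624739556
0.055
(474.6, 399.2, 146.4, 60.5, 0.6, 64.6, np.int32(1220), (np.float64(412.0), np.float64(174.0)))
(401.2, 235.1, 96.1, 60.1, 13.9, 64.5, np.int32(839), (np.float64(335.0), np.float64(182.0)))
(482.5, 254.8, 59.6, 33.7, -77.4, 64.3, np.int32(326), (np.float64(363.0), np.float64(202.0)))
(506.5, 107.3, 145.4, 58.1, 8.9, 64.3, np.int32(1625), (np.float64(313.0), np.float64(242.0)))
(623.2, 227.2, 145.1, 59.3, 12.8, 64.2, np.int32(1699), (np.float64(393.0), np.float64(255.0)))
0.08
(472.9, -188.2, 143.4, 58.0, 83.6, 89.2, np.int32(2023), (np.float64(171.0), np.float64(293.0)))
(579.2, -155.4, 149.5, 56.8, -6.0, 89.3, np.int32(2350), (np.float64(213.0), np.float64(332.0)))
(504.9, -297.2, 145.6, 58.3, -6.0, 89.4, np.int32(2360), (np.float64(125.0), np.float64(338.0)))
(612.9, -264.1, 144.3, 61.6, 83.6, 89.3, np.int32(2706), (np.float64(164.0), np.float64(378.0)))
```

```bash
cat >> h.py <<'E'
def yaw(s):
    x=R.from_quat(np.roll(s["orientation"],-1)).as_matrix()[:,0]; return np.arctan2(x[1],x[0])
def plan(x,y,z,th,g,vmax=58,start=None):
    """rows (mm, rad) in tool axes from the measured pose to x,y,z mm, yaw th; smooth ends"""
    s=get_state(); p=s["tcp_pos"]*1000; t=yaw(s)
    M=R.from_quat(np.roll(s["orientation"],-1)).as_matrix()
    tilt=np.cross(M[:,2],[0,0,-1]); tl=M.T@tilt   # correction of tilt
    if start is not None: p=np.array(start[:3],float); t=start[3]
    D=np.array([x,y,z])-p; dt=(th-t+np.pi)%(2*np.pi)-np.pi
    n=max(int(np.ceil(np.linalg.norm(D)/vmax)),int(np.ceil(abs(dt)/.17)),1)+1
    w=np.ones(n); 
    if n>2: w[[0,-1]]=.5
    else: w[:]=1
    f=np.cumsum(w)/w.sum(); q=p.copy(); a=t; 
    print("n",n,"from",p.round(1),round(t,4),"tilt corr",tl.round(4)); rows=[]
    for k in f:
        d=p+D*k-q; c,si=np.cos(a),np.sin(a)
        m=np.round([c*d[0]+si*d[1], si*d[0]-c*d[1], -d[2]],1)
        rz=round(-(t+dt*k-a),3)
        q=q+np.array([c*m[0]+si*m[1], si*m[0]-c*m[1], -m[2]]); a-=rz
        rows+= [g,*m.tolist(),0,0,rz]
    print(rows); return [*q,a]
E
python3 -c "
from h import *
plan(543,-226,240,-.106,1)"
```

```text
n 10 from [ 160.4 -552.2  202.7] 0.2828 tilt corr [0.0002 0.     0.    ]
[1, 25.5, -11.5, -2.1, 0, 0, np.float64(0.022), 1, 50.4, -24.0, -4.1, 0, 0, np.float64(0.043), 1, 49.3, -26.2, -4.2, 0, 0, np.float64(0.043), 1, 48.2, -28.3, -4.1, 0, 0, np.float64(0.043), 1, 46.9, -30.4, -4.2, 0, 0, np.float64(0.043), 1, 45.5, -32.3, -4.1, 0, 0, np.float64(0.044), 1, 44.1, -34.3, -4.2, 0, 0, np.float64(0.043), 1, 42.6, -36.2, -4.1, 0, 0, np.float64(0.043), 1, 41.0, -38.0, -4.2, 0, 0, np.float64(0.043), 1, 19.6, -19.8, -2.0, 0, 0, np.float64(0.022)]
```

Request:
{"fn": "arm_command", "kwargs": {
  "moves": [1,25,-12,-2,0,0,0.022,1,50,-24,-4,0,0,0.043,1,49,-26,-4,0,0,0.043,1,48,-28,-4,0,0,0.043,1,47,-30,-4,0,0,0.043,1,45,-32,-4,0,0,0.044,1,44,-34,-4,0,0,0.043,1,43,-36,-4,0,0,0.043]
}}

```text
clock: 1.75
tcp_pos: [0.4792, -0.2807, 0.233]
orientation: [0.0, 1.0, -0.021, 0.0]
wrist_force: [0.6, 0.1, 0.4]
finger_gap: 0.0854
grip_force: 0.0
```

Request:
{"fn": "arm_command", "kwargs": {
  "moves": [1,41,-38,-4,0,0,0.043,1,20,-20,-2,0,0,0.022,1,0,0,0,0,0,0,1,0,0,0,0,0,0]
}}

```text
clock: 2.25
tcp_pos: [0.5416, -0.2276, 0.2384]
orientation: [0.0, 0.999, -0.053, -0.0]
wrist_force: [0.2, -0.7, -0.0]
finger_gap: 0.0856
grip_force: 0.0
```

```bash
python3 - <<'E'
from h import *
s=get_state(); print(s["tcp_pos"],yaw(s),s["clock"],s["wrist_force"])
im,d=read_camera("wrist"); cv2.imwrite("pics/wk.png",im); np.save("pics/wk.npy",d)
P=cloud("wrist",d,s); z=P[...,2]
for b in blobs(P,(z>.08)&(z<.098)&cream(im)): print(b)
print("kiln in wrist", recognise("wrist","test_cup")[:1])
plan(509,108,200,.155-np.pi if 0 else .155,1)
E
```

```text
[ 0.54159032 -0.22763319  0.23844738] -0.1059899108663789 2.25 [ 0.15842263 -0.6726852  -0.03877583]
(613.5, -262.8, 144.7, 57.0, 84.1, 89.0, np.int32(15164), (np.float64(352.0), np.float64(105.0)))
(586.4, -153.5, 132.6, 56.4, -6.1, 89.0, np.int32(11937), (np.float64(213.0), np.float64(147.0)))
(504.2, -295.4, 144.0, 57.4, -6.0, 89.0, np.int32(11495), (np.float64(402.0), np.float64(234.0)))
(469.9, -206.3, 105.2, 56.5, 83.9, 88.9, np.int32(6765), (np.float64(304.0), np.float64(289.0)))
kiln in wrist [{'point': [302.6, 208.6], 'confidence': 0.8}]
n 7 from [ 541.2 -228.1  238.6] -0.1074 tilt corr [0.0002 0.0003 0.    ]
[1, -5.7, -27.6, 3.2, 0, 0, np.float64(-0.022), 1, -10.1, -55.3, 6.4, 0, 0, np.float64(-0.044), 1, -7.7, -55.8, 6.5, 0, 0, np.float64(-0.043), 1, -5.3, -56.0, 6.4, 0, 0, np.float64(-0.044), 1, -2.8, -56.2, 6.4, 0, 0, np.float64(-0.044), 1, -0.3, -56.3, 6.5, 0, 0, np.float64(-0.044), 1, 1.0, -28.1, 3.2, 0, 0, np.float64(-0.021)]
```

View pics/wk.png

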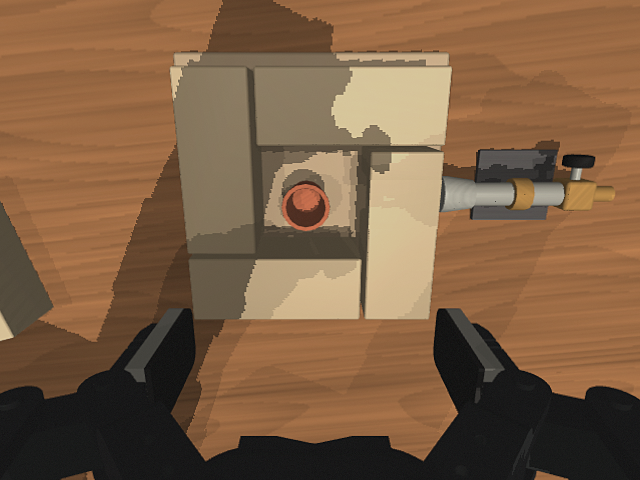

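The wrist view shows the ring cleanly: edges at columns 170–450, rows 55–320, cup at (303,208). From it the kiln middle is about (542.5,-224.6) with yaw -6.05°. Next I go to the first brick with the tool half turned, which the J6 range requires.

```bash
python3 - <<'E'
s=open("h.py").read()
s=s.replace("dt=(th-t+np.pi)%(2*np.pi)-np.pi","j=s['joint_pos']; j1=np.arctan2(y,x); w6=(j1-th+2*np.pi)%(2*np.pi)-np.pi; dt=(j1-j[0])-(w6-j[5]); dt=(th-t)+2*np.pi*round((dt-th+t)/2/np.pi)")
s=s.replace("rows+= [g,*m.tolist(),0,0,rz]","rows+= [g,*m.round().astype(int).tolist(),0,0,float(rz)] if k<1 else [g,*m.tolist(),0,0,float(rz)]")
s=s.replace("-d[2]],1)","-d[2]],0 if k<.999 else 1)").replace("k<1 else","k<.999 else")
open("h.py","w").write(s)
E
python3 -c "
from h import *
plan(498,106,214,.155+np.pi,1)"
```

```text
n 22 from [ 541.2 -228.1  238.6] -0.1074 tilt corr [0.0002 0.0003 0.    ]
[1, -2, -8, 1, 0, 0, -0.081, 1, -2, -16, 1, 0, 0, -0.162, 1, 0, -16, 1, 0, 0, -0.162, 1, 2, -16, 1, 0, 0, -0.162, 1, 5, -15, 1, 0, 0, -0.162, 1, 8, -14, 1, 0, 0, -0.163, 1, 10, -13, 2, 0, 0, -0.162, 1, 11, -11, 1, 0, 0, -0.162, 1, 14, -8, 1, 0, 0, -0.162, 1, 14, -7, 1, 0, 0, -0.162, 1, 16, -4, 1, 0, 0, -0.162, 1, 16, -2, 1, 0, 0, -0.162, 1, 16, 1, 2, 0, 0, -0.162, 1, 16, 3, 1, 0, 0, -0.162, 1, 14, 6, 1, 0, 0, -0.162, 1, 14, 9, 1, 0, 0, -0.162, 1, 12, 10, 1, 0, 0, -0.163, 1, 11, 12, 1, 0, 0, -0.162, 1, 8, 14, 2, 0, 0, -0.162, 1, 6, 15, 1, 0, 0, -0.162, 1, 3, 16, 1, 0, 0, -0.162, 1, 0.8, 7.6, 0.6, 0, 0, -0.081]
```

Request:
{"fn": "arm_command", "kwargs": {
  "moves": [1,-2,-8,1,0,0,-0.081,1,-2,-16,1,0,0,-0.162,1,0,-16,1,0,0,-0.162,1,2,-16,1,0,0,-0.162,1,5,-15,1,0,0,-0.162,1,8,-14,1,0,0,-0.163,1,10,-13,2,0,0,-0.162,1,11,-11,1,0,0,-0.162]
}}

```text
clock: 3.35
tcp_pos: [0.525, -0.1087, 0.2296]
orientation: [0.0, 0.849, 0.528, -0.0]
wrist_force: [-0.1, 0.1, 0.5]
finger_gap: 0.0854
grip_force: 0.0
```

Request:
{"fn": "arm_command", "kwargs": {
  "moves": [1,14,-8,1,0,0,-0.162,1,14,-7,1,0,0,-0.162,1,16,-4,1,0,0,-0.162,1,16,-2,1,0,0,-0.162,1,16,1,2,0,0,-0.162,1,16,3,1,0,0,-0.162,1,14,6,1,0,0,-0.162,1,14,9,1,0,0,-0.162]
}}

```text
clock: 4.35
tcp_pos: [0.5097, 0.0187, 0.2207]
orientation: [0.0, 0.358, 0.934, -0.0]
wrist_force: [0.5, -0.2, -0.4]
finger_gap: 0.0855
grip_force: 0.0
```

Request:
{"fn": "arm_command", "kwargs": {
  "moves": [1,12,10,1,0,0,-0.163,1,11,12,1,0,0,-0.162,1,8,14,2,0,0,-0.162,1,6,15,1,0,0,-0.162,1,3,16,1,0,0,-0.162,1,1,8,1,0,0,-0.081,1,0,0,0,0,0,0,1,0,0,0,0,0,0]
}}

```text
clock: 5.35
tcp_pos: [0.4982, 0.1062, 0.2137]
orientation: [0.0, -0.077, 0.997, -0.0]
wrist_force: [-0.4, -0.7, -0.3]
finger_gap: 0.0855
grip_force: 0.0
```

```bash
cat >> h.py <<'E'
def look(lo,hi,name=None,n=3):
    s=get_state(); im,d=read_camera("wrist")
    if name: cv2.imwrite(f"pics/{name}.png",im)
    P=cloud("wrist",d,s); z=P[...,2]
    print("tcp",(s["tcp_pos"]*1000).round(1),"yaw",round(yaw(s),4),"t",s["clock"],"F",s["wrist_force"].round(1),"grip",round(s["grip_force"]),round(s["finger_gap"]*1000,1))
    bl=blobs(P,(z>lo/1000)&(z<hi/1000)&cream(im),600)
    for b in bl: print(b)
    return s,P,im,bl
E
python3 - <<'E'
from h import *
s,P,im,bl=look(55,73,"b1")
b=max(bl,key=lambda r:r[6]); t=np.radians(b[4])+np.pi
x,y=b[0]+10*np.cos(t),b[1]+10*np.sin(t); print(x,y,t)
a=plan(x,y,100,t,1); plan(x,y,20,t,1,start=a,vmax=30)
E
```

```text
tcp [498.2 106.2 213.7] yaw -2.988 t 5.35 F [-0.4 -0.7 -0.3] grip 0 85.5
(401.1, 237.4, 93.6, 58.4, 13.7, 63.9, np.int32(10137), (np.float64(506.0), np.float64(105.0)))
(505.5, 109.8, 144.2, 56.9, 9.2, 64.0, np.int32(11854), (np.float64(315.0), np.float64(211.0)))
(481.0, 256.6, 57.4, 32.4, -76.4, 63.9, np.int32(2750), (np.float64(500.0), np.float64(216.0)))
(517.3, 376.2, 68.0, 22.2, 20.9, 63.8, np.int32(1086), (np.float64(630.0), np.float64(286.0)))
(622.5, 229.3, 146.2, 56.9, 12.8, 63.9, np.int32(6924), (np.float64(420.0), np.float64(358.0)))
495.6286373492701 108.20118812308165 3.302162944773271
n 3 from [498.2 106.3 213.7] -2.9877 tilt corr [-0.0002  0.0002  0.    ]
[1, 1, 1, 28, 0, 0, -0.002, 1, 1, 1, 57, 0, 0, -0.003, 1, 0.3, 0.3, 28.7, 0, 0, -0.002]
n 4 from [495.6 108.2 100. ] -2.9807 tilt corr [-0.0002  0.0002  0.    ]
[1, 0, 0, 13, 0, 0, 0.0, 1, 0, 0, 27, 0, 0, 0.0, 1, 0, 0, 27, 0, 0, 0.0, 1, -0.0, 0.0, 13.0, 0, 0, 0.0]
```

Request:
{"fn": "arm_command", "kwargs": {
  "moves": [1,1,1,28,0,0,-0.002,1,1,1,57,0,0,-0.003,1,0,0,42,0,0,-0.002,1,0,0,27,0,0,0,1,0,0,26,0,0,0,1,0,0,13,0,0,0,-1,0,0,0,0,0,0,-1,0,0,0,0,0,0],
  "newtons": 80
}}

```text
clock: 6.4
tcp_pos: [0.4969, 0.1081, 0.0221]
orientation: [0.001, -0.081, 0.997, -0.001]
wrist_force: [-1.0, -0.3, -0.7]
finger_gap: 0.0545
grip_force: 84.4
```

Request:
{"fn": "arm_command", "kwargs": {
  "moves": [-1,0,0,0,0,0,0,-1,0,0,0,0,0,0,-1,0,0,0,0,0,0]
}}

```text
clock: 6.78
tcp_pos: [0.497, 0.1083, 0.022]
orientation: [0.001, -0.081, 0.997, -0.001]
wrist_force: [-1.2, -3.6, 6.4]
finger_gap: 0.0547
grip_force: 85.7
```

Request:
{"fn": "arm_command", "kwargs": {
  "moves": [-1,0,0,-10,0,0,0,-1,0,0,-30,0,0,0,-1,0,0,-45,0,0,0,-1,0,0,-35,0,0,0,-1,0,0,-10,0,0,0,-1,0,0,0,0,0,0]
}}

```text
clock: 7.52
tcp_pos: [0.4958, 0.1089, 0.1504]
orientation: [0.0, -0.082, 0.997, 0.0]
wrist_force: [-0.8, -0.3, -4.9]
finger_gap: 0.0544
grip_force: 85.9
```

```bash
cat >> h.py <<'E'
def inhand(s,P,im):
    """held brick's top in tool axes: x offset, y offset (mm), yaw (deg), tilt slopes"""
    M=R.from_quat(np.roll(s["orientation"],-1)).as_matrix()
    Q=(P-s["tcp_pos"])@M*1000
    m=(abs(Q[...,1])<45)&(abs(Q[...,0])<110)&(Q[...,2]>-60)&(Q[...,2]<-30)&cream(im)
    b=max(blobs(Q/1000,m,600),key=lambda r:r[6]); 
    n,l=cv2.connectedComponents(m.astype(np.uint8)); 
    q=Q[m]; q=q[abs(q[:,1])<20]; c=np.linalg.lstsq(np.c_[q[:,:2],np.ones(len(q))],q[:,2],rcond=None)[0]
    print("in hand",b[:6],"plane",c.round(4)); return b
E
python3 - <<'E'
from h import *
s,P,im,bl=look(55,73,"h1"); b=inhand(s,P,im)
E
```

```text
tcp [495.8 108.9 150.4] yaw -2.9782 t 7.525 F [-0.8 -0.3 -4.9] grip 86 54.4
(400.8, 237.6, 93.5, 58.8, 13.5, 63.9, np.int32(15687), (np.float64(549.0), np.float64(109.0)))
(481.1, 256.6, 57.9, 32.9, -76.6, 63.9, np.int32(4028), (np.float64(537.0), np.float64(244.0)))
(565.8, 229.4, 36.1, 30.6, 11.8, 63.8, np.int32(1137), (np.float64(467.0), np.float64(343.0)))
in hand (39.2, 1.9, 57.5, 48.4, -89.4, -42.4) plane [-3.70000e-03  1.45000e-02 -4.22885e+01]
```

View pics/h1.png

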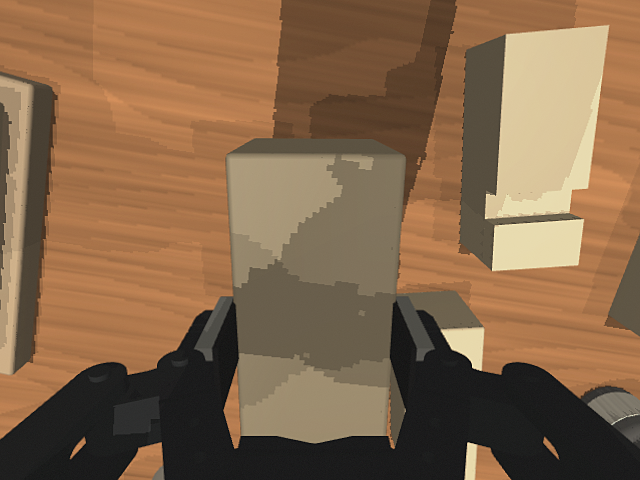

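The held brick's far edge is at row 155, columns 228–405, and it sits square between the pads. The wrist camera bias in tool y is about +1.9 mm. Corrected for that, wrist and fixed cameras agree on a kiln middle of about (542.0,-226.4). Now I carry the brick to the -y wall.

```bash
cat >> h.py <<'E'
KC=np.array([542.0,-226.4]); PH=-.1055
def rot(a): return np.array([[np.cos(a),-np.sin(a)],[np.sin(a),np.cos(a)]])
def place(px,py,th,ox,oy=0): return KC+rot(PH)@[px,py]-rot(th)@[ox,oy]
E
python3 - <<'E'
from h import *
t=PH+np.pi; x,y=place(30.5,-74.5,t,-9.6); print(x,y)
plan(x,y,150,t,-1)
E
```

```text
554.9386187803094 -302.68664459823765
n 9 from [495.1 108.8 149.4] -2.9782 tilt corr [ 0.0002 -0.0017  0.    ]
[-1, 0, -26, 0, 0, 0, 0.017, -1, 1, -52, 0, 0, 0, 0.033, -1, -2, -52, 0, 0, 0, 0.034, -1, -3, -52, 0, 0, 0, 0.034, -1, -6, -51, 0, 0, 0, 0.033, -1, -6, -52, 0, 0, 0, 0.034, -1, -9, -51, 0, 0, 0, 0.033, -1, -10, -51, -1, 0, 0, 0.034, -1, -6.3, -25.5, 0.4, 0, 0, 0.017]
```

Request:
{"fn": "arm_command", "kwargs": {
  "moves": [-1,0,-26,0,0,0,0.017,-1,1,-52,0,0,0,0.033,-1,-2,-52,0,0,0,0.034,-1,-3,-52,0,0,0,0.034,-1,-6,-51,0,0,0,0.033,-1,-6,-52,0,0,0,0.034,-1,-9,-51,0,0,0,0.033,-1,-10,-51,0,0,0,0.034]
}}

```text
clock: 8.57
tcp_pos: [0.5506, -0.2777, 0.1478]
orientation: [-0.002, 0.045, 0.999, 0.001]
wrist_force: [0.3, -0.5, -3.8]
finger_gap: 0.0544
grip_force: 86.0
```

Request:
{"fn": "arm_command", "kwargs": {
  "moves": [-1,-6,-25,0,0,0,0.017,-1,0,0,0,0,0,0,-1,0,0,0,0,0,0]
}}

```text
clock: 8.95
tcp_pos: [0.5543, -0.3011, 0.1485]
orientation: [-0.002, 0.053, 0.999, 0.001]
wrist_force: [-0.5, -0.1, -4.6]
finger_gap: 0.0547
grip_force: 86.1
```

```bash
cat >> h.py <<'E'
def tiltcheck(s,P,zlo,zhi):
    M=R.from_quat(np.roll(s["orientation"],-1)).as_matrix()
    q=P[(P[...,2]>zlo/1000)&(P[...,2]<zhi/1000)]; q=(q-s["tcp_pos"])@M*1000
    print("plane at",zlo,np.linalg.lstsq(np.c_[q[:,:2],np.ones(len(q))],q[:,2],rcond=None)[0].round(4), M[:,2].round(4))
E
python3 - <<'E'
from h import *
s,P,im,bl=look(80,98,"p1"); b=inhand(s,P,im); tiltcheck(s,P,-6,6); tiltcheck(s,P,84,94)
t=PH+np.pi; x,y=place(30.5,-74.5,t,-9.6)
plan(x,y,112,t,-1)
E
```

```text
tcp [ 554.3 -301.1  148.5] yaw 3.0359 t 8.95 F [-0.5 -0.1 -4.6] grip 86 54.7
(476.7, -136.8, 56.6, 46.2, -7.2, 88.9, np.int32(5760), (np.float64(610.0), np.float64(85.0)))
(462.8, -290.6, 60.9, 57.5, -6.2, 89.0, np.int32(13280), (np.float64(313.0), np.float64(76.0)))
(466.9, -229.3, 57.5, 56.0, 83.8, 89.0, np.int32(9327), (np.float64(418.0), np.float64(65.0)))
(580.8, -153.1, 144.5, 58.2, -5.9, 88.9, np.int32(21376), (np.float64(565.0), np.float64(249.0)))
(617.8, -220.8, 68.9, 57.2, 84.1, 88.9, np.int32(4917), (np.float64(462.0), np.float64(316.0)))
in hand (36.4, 1.4, 57.3, 55.3, 90.0, -42.4) plane [-3.50000e-03  1.45000e-02 -4.22507e+01]
plane at -6 [3.300000e-03 2.800000e-03 1.483738e+02] [-0.003   0.0026 -1.    ]
plane at 84 [2.60000e-03 2.40000e-03 5.96824e+01] [-0.003   0.0026 -1.    ]
n 2 from [ 554.6 -300.8  149.1] 3.0366 tilt corr [ 0.0018 -0.0026  0.    ]
[-1, 0, -1, 19, 0, 0, 0.0, -1, -0.5, -0.8, 18.1, 0, 0, 0.001]
```

View pics/p1.png

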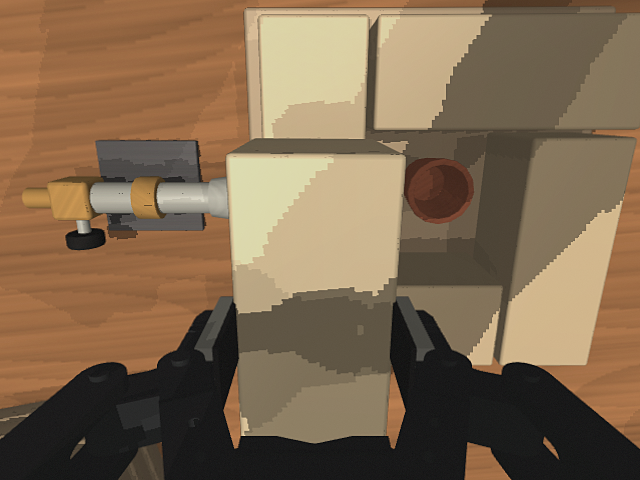

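```bash
cat >> h.py <<'E'
def edges(s,P):
    """held brick's top from depth only: side edges at several stations, far end (tool mm)"""
    M=R.from_quat(np.roll(s["orientation"],-1)).as_matrix(); Q=(P-s["tcp_pos"])@M*1000
    m=(abs(Q[...,2]+42.3)<3)&(abs(Q[...,1])<45)
    L=[]
    for r in range(165,290,8):
        c=np.where(m[r])[0]
        if len(c)>50: L.append((r,c.min(),c.max(),*Q[r,[c.min(),c.max()],1],*Q[r,[c.min(),c.max()],0],*Q[r,[c.min(),c.max()],2]))
    L=np.array(L); print(L[::3].round(1))
    mid=(L[:,3]+L[:,4])/2; xs=(L[:,5]+L[:,6])/2; k=np.polyfit(xs,mid,1)
    e=[np.nanmax(Q[m[:,c],c,0]) for c in range(260,380,10)]
    print("mid y",mid.mean().round(2),"width",(L[:,4]-L[:,3]).mean().round(2),"yaw",k[0].round(4),"far end x",np.median(e).round(2),"centre x",(np.median(e)-72.5).round(2))
E
python3 - <<'E'
from h import *
s,P,im,bl=look(80,98); edges(s,P); np.save("pics/P1.npy",P)
E
```

```text
tcp [ 554.6 -300.8  149.1] yaw 3.0366 t 9.0 F [ 0.5 -1.  -3.9] grip 86 54.5
(476.6, -137.2, 56.0, 47.2, -6.2, 88.9, np.int32(5661), (np.float64(610.0), np.float64(84.0)))
(462.6, -290.7, 61.7, 57.2, -6.1, 88.9, np.int32(13361), (np.float64(313.0), np.float64(75.0)))
(466.8, -229.0, 57.9, 56.7, 84.0, 88.9, np.int32(9428), (np.float64(418.0), np.float64(65.0)))
(580.6, -152.9, 144.6, 58.3, -6.3, 88.9, np.int32(21330), (np.float64(564.0), np.float64(249.0)))
(617.7, -220.5, 68.4, 57.3, 84.3, 88.9, np.int32(4907), (np.float64(461.0), np.float64(315.0)))
[[165.  225.  405.  -26.9  29.7  60.1  60.2 -40.8 -41.7]
 [189.  227.  403.  -26.6  29.5  52.5  52.7 -41.5 -42. ]
 [213.  228.  402.  -26.8  30.   44.7  44.4 -41.6 -40.6]
 [237.  229.  400.  -27.   30.1  36.4  35.9 -41.3 -39.7]
 [261.  231.  398.  -26.7  29.7  28.2  27.7 -42.1 -40.6]
 [285.  232.  396.  -27.2  29.3  18.7  19.4 -40.5 -42. ]]
mid y 1.44 width 56.55 yaw 0.0061 far end x 64.07 centre x -8.43
```

```bash
python3 - <<'E'
from h import *
i=camera_info("wrist"); print(i)
P=np.load("pics/P1.npy"); s=get_state()
f=240/np.tan(np.radians(i["fovy"])/2); print(f)
d=np.full((480,640),.13,np.float32); 
s2=dict(tcp_pos=np.zeros(3),orientation=np.array([1.,0,0,0])); print(cloud("wrist",d,s2)[165,[225,314,405]])
E
```

```text
{'fovy': 60.66321939156324, 'cx': 314.00036410392124, 'cy': 235.6079904156558, 'k1': 0.014439040739699911, 'tool_from_camera': array([[ 3.88622079e-04, -9.55278897e-01, -2.95706067e-01,
         7.71378152e-02],
       [ 9.99999862e-01,  4.76039943e-04, -2.23630472e-04,
         1.20631393e-03],
       [ 3.54397369e-04, -2.95705939e-01,  9.55278950e-01,
        -1.71275124e-01],
       [ 0.00000000e+00,  0.00000000e+00,  0.00000000e+00,
         1.00000000e+00]])}
410.191104596289
[[ 0.0600382  -0.02700874 -0.040489  ]
 [ 0.06006362  0.00116648 -0.04047454]
 [ 0.06005969  0.02997398 -0.04046901]]
```

```bash
for k in 1 2; do python3 - <<'E'
from workcell import *; import numpy as np
print(np.array([camera_info("wrist")["tool_from_camera"][:3,3]*1000 for _ in range(4)]).round(2), camera_info("top")["eye"],camera_info("scene")["eye"])
E
done
```

```text
[[  77.14    1.21 -171.28]
 [  77.14    1.21 -171.28]
 [  77.14    1.21 -171.28]
 [  77.14    1.21 -171.28]] [0.3484483  0.09069671 1.00470398] [ 0.92172805 -0.14215643  0.84807494]
[[  77.14    1.21 -171.28]
 [  77.14    1.21 -171.28]
 [  77.14    1.21 -171.28]
 [  77.14    1.21 -171.28]] [0.3484483  0.09069671 1.00470398] [ 0.92172805 -0.14215643  0.84807494]
```

The wrist calibration contains a world-fixed shift of about (-1.24,+1.62) mm, because tool_from_camera changes with tool yaw. With that removed, the brick is centred in the pads and all cameras put the kiln at about (543.5,-225.9). I'll bake that in.

```bash
sed -i 's/st\["tcp_pos"\]$/st["tcp_pos"]-np.array([-.00124,.00162,0])/; s/^KC=.*/KC=np.array([543.5,-225.9]); PH=-.1056/' h.py; python3 - <<'E'
from h import *
t=PH+np.pi; x,y=place(30.5,-74.5,t,-10); print(x,y)
plan(x,y,113,t,-1)
E
```

```text
556.0332182513922 -302.1457765404942
n 2 from [ 554.9 -300.8  149.6] 3.037 tilt corr [ 0.0013 -0.0018  0.    ]
[-1, -1, -1, 18, 0, 0, 0.001, -1, -0.3, -0.3, 18.6, 0, 0, 0.0]
```

Request:
{"fn": "arm_command", "kwargs": {
  "moves": [-1,-1,-1,12,-0.006,-0.003,0,-1,0,0,16,-0.006,-0.004,0,-1,0,0,7,0,0,0,-1,0,0,1,0,0,0,-1,0,0,0,0,0,0]
}}

```text
clock: 9.68
tcp_pos: [0.5566, -0.3032, 0.1148]
orientation: [0.004, 0.053, 0.999, 0.006]
wrist_force: [0.6, -0.0, -3.8]
finger_gap: 0.0548
grip_force: 86.1
```

```bash
python3 - <<'E'
from h import *
s,P,im,bl=look(80,98); edges(s,P); inhand(s,P,im); tiltcheck(s,P,84,94)
t=PH+np.pi; x,y=place(30.5,-74.5,t,-10); print(x,y)
E
```

```text
tcp [ 556.6 -303.2  114.8] yaw 3.0358 t 9.675 F [ 0.6 -0.  -3.8] grip 86 54.8
(466.4, -292.5, 57.7, 57.3, -6.1, 89.0, np.int32(17594), (np.float64(317.0), np.float64(68.0)))
(469.5, -236.6, 52.2, 46.6, -6.5, 88.9, np.int32(9842), (np.float64(432.0), np.float64(55.0)))
(473.3, -210.3, 66.6, 33.0, -38.3, 89.0, np.int32(5870), (np.float64(506.0), np.float64(52.0)))
(485.2, -157.4, 37.0, 27.3, -6.3, 88.9, np.int32(2637), (np.float64(620.0), np.float64(95.0)))
(581.9, -155.1, 144.7, 57.3, -5.4, 88.9, np.int32(21675), (np.float64(595.0), np.float64(271.0)))
(611.5, -220.8, 68.4, 42.5, 82.8, 88.9, np.int32(5046), (np.float64(486.0), np.float64(333.0)))
[[165.  225.  405.  -28.2  28.3  58.8  58.8 -41.8 -41.4]
 [189.  227.  403.  -28.1  28.2  51.2  51.2 -41.8 -41.4]
 [213.  228.  402.  -28.4  28.6  43.2  42.9 -41.1 -40.2]
 [237.  229.  400.  -28.4  28.4  35.1  34.9 -41.7 -40.8]
 [261.  231.  398.  -28.4  28.2  26.4  26.2 -41.  -40.6]
 [285.  232.  396.  -28.6  28.   17.6  17.5 -41.1 -40.8]]
mid y 0.02 width 56.63 yaw 0.0062 far end x 62.65 centre x -9.85
in hand (34.6, -0.1, 57.3, 55.9, -89.9, -42.4) plane [-3.50000e-03  1.47000e-02 -4.22453e+01]
plane at 84 [-8.10000e-03  1.19000e-02  2.59186e+01] [ 0.0084  0.011  -0.9999]
556.0332182513922 -302.1457765404942
```

Request:
{"fn": "arm_command", "kwargs": {
  "moves": [-1,0.5,1,2,0,0.004,0,-1,0,0,1,0,0,0,-1,0,0,0.5,0,0,0,-1,0,0,0.5,0,0,0]
}}

```text
clock: 10.22
tcp_pos: [0.5561, -0.3021, 0.1107]
orientation: [0.002, 0.053, 0.999, 0.006]
wrist_force: [-0.7, 0.0, -1.3]
finger_gap: 0.0544
grip_force: 86.5
```

Request:
{"fn": "arm_command", "kwargs": {
  "moves": [-1,0,0,0.5,0,0,0,-1,0,0,0,0,0,0]
}}

```text
clock: 10.48
tcp_pos: [0.5561, -0.3021, 0.1108]
orientation: [0.002, 0.053, 0.999, 0.006]
wrist_force: [-2.6, 1.4, 1.7]
finger_gap: 0.0546
grip_force: 86.7
```

Request:
{"fn": "arm_command", "kwargs": {
  "moves": [1,0,0,0,0,0,0,1,0,0,0,0,0,0,1,0,0,-10,0,0,0,1,0,0,-30,0.006,0.003,0,1,0,0,-40,0.006,0,0,1,0,0,-20,0,0,0,1,0,0,0,0,0,0]
}}

```text
clock: 11.35
tcp_pos: [0.5572, -0.3036, 0.2129]
orientation: [0.002, 0.053, 0.999, -0.001]
wrist_force: [-0.4, 0.3, -0.4]
finger_gap: 0.085
grip_force: 0.0
```

```bash
cat >> h.py <<'E'
def kil(b): 
    p=rot(-PH)@(np.array(b[:2])-KC); return p.round(1),(b[4]-np.degrees(PH)+45)%90-45
E
python3 - <<'E'
from h import *
s,P,im,bl=look(145,160); tiltcheck(s,P,148,158)
for b in bl: print(kil(b))
t=.22+np.pi
plan(481,403,214,.018+np.pi,1)
E
```

```text
tcp [ 557.2 -303.6  212.9] yaw 3.0359 t 11.35 F [-0.4  0.3 -0.4] grip 0 85.0
(565.7, -304.2, 145.2, 57.5, -6.7, 152.9, np.int32(21562), (np.float64(315.0), np.float64(241.0)))
plane at 148 [-3.90000e-03 -2.00000e-03  5.99908e+01] [ 0.0042 -0.0031 -1.    ]
(array([ 30.3, -75.5]), np.float64(-0.6495656834185084))
n 14 from [ 556.5 -303.2  211.1] 3.0359 tilt corr [-0.0012  0.0021  0.    ]
[1, 6, 27, 0, 0, 0, -0.005, 1, 11, 53, 0, 0, 0, -0.009, 1, 11, 54, -1, 0, 0, -0.01, 1, 10, 53, 0, 0, 0, -0.009, 1, 10, 54, 0, 0, 0, -0.01, 1, 9, 54, 0, 0, 0, -0.009, 1, 9, 54, 0, 0, 0, -0.01, 1, 8, 54, -1, 0, 0, -0.009, 1, 7, 54, 0, 0, 0, -0.01, 1, 8, 54, 0, 0, 0, -0.009, 1, 6, 54, 0, 0, 0, -0.01, 1, 6, 55, -1, 0, 0, -0.009, 1, 6, 54, 0, 0, 0, -0.01, 1, 2.6, 27.2, 0.1, 0, 0, -0.005]
```

Request:
{"fn": "arm_command", "kwargs": {
  "moves": [1,7,27,0,0,0,-0.005,1,12,53,0,0,0,-0.009,1,12,54,0,0,0,-0.01,1,11,53,0,0,0,-0.009,1,11,54,0,0,0,-0.01,1,10,54,0,0,0,-0.009,1,10,54,0,0,0,-0.01,1,9,54,0,0,0,-0.009]
}}

```text
clock: 12.4
tcp_pos: [0.5029, 0.1069, 0.2087]
orientation: [-0.001, 0.017, 1.0, -0.0]
wrist_force: [0.4, 0.1, -0.5]
finger_gap: 0.0852
grip_force: 0.0
```

Request:
{"fn": "arm_command", "kwargs": {
  "moves": [1,8,54,0,0,0,-0.01,1,9,54,0,0,0,-0.009,1,7,54,0,0,0,-0.01,1,7,55,0,0,0,-0.009,1,7,54,0,0,0,-0.01,1,3,27,0,0,0,-0.005,1,0,0,0,0,0,0]
}}

```text
clock: 13.28
tcp_pos: [0.4657, 0.4052, 0.2079]
orientation: [-0.001, -0.011, 1.0, -0.001]
wrist_force: [0.3, -0.1, -1.0]
finger_gap: 0.085
grip_force: 0.0
```

```bash
cat >> h.py <<'E'
def pick(x0,y0,off,name=None):
    s,P,im,bl=look(55,73,name)
    b=min(bl,key=lambda r:np.hypot(r[0]-x0,r[1]-y0)); t=np.radians(b[4])+np.pi
    x,y=b[0]+off*np.cos(t),b[1]+off*np.sin(t); print("grasp",round(x,1),round(y,1),round(t,3))
    plan(x,y,20,t,1,vmax=45)
E
python3 - <<'E'
from h import *
pick(476,401,10)
E
```

```text
tcp [465.7 405.2 207.9] yaw -3.1202 t 13.275 F [ 0.3 -0.1 -1. ] grip 0 85.0
(402.1, 235.4, 93.8, 58.9, 13.8, 64.1, np.int32(10261), (np.float64(86.0), np.float64(117.0)))
(475.7, 400.4, 144.6, 57.1, 1.1, 64.0, np.int32(12429), (np.float64(309.0), np.float64(213.0)))
(482.4, 255.2, 57.9, 32.1, -76.3, 64.0, np.int32(2786), (np.float64(126.0), np.float64(225.0)))
(586.9, 219.5, 70.4, 57.5, 12.5, 64.1, np.int32(4016), (np.float64(94.0), np.float64(335.0)))
grasp 465.7 400.2 3.161
n 6 from [466.1 404.  208.2] -3.1217 tilt corr [-0.002  -0.0022  0.    ]
[1, 0, 0, 19, 0, 0, 0.0, 1, 0, -1, 37, 0, 0, 0.0, 1, 0, -1, 38, 0, 0, 0.0, 1, 0, -1, 38, 0, 0, 0.0, 1, 0, 0, 37, 0, 0, 0.001, 1, 0.4, -0.8, 19.2, 0, 0, -0.0]
```

Request:
{"fn": "arm_command", "kwargs": {
  "moves": [1,0,-2,19,-0.002,-0.002,0,1,0,-2,44,0,0,0,1,0,0,50,0,0,0,1,0,0,44,0,0,0,1,0,0,21,0,0,0,1,0,0,10,0,0,0,1,0,0,0,0,0,0,-1,0,0,0,0,0,0]
}}

```text
clock: 14.32
tcp_pos: [0.4684, 0.4004, 0.0234]
orientation: [0.002, -0.009, 1.0, 0.002]
wrist_force: [-0.1, -0.2, 0.8]
finger_gap: 0.0697
grip_force: 0.0
```

Request:
{"fn": "arm_command", "kwargs": {
  "moves": [-1,0,0,0,0,0,0,-1,0,0,0,0,0,0,-1,0,0,-10,0,0,0,-1,0,0,-35,0,0,0,-1,0,0,-50,0,0,0,-1,0,0,-30,0,0,0,-1,0,0,-10,0,0,0]
}}

```text
clock: 15.2
tcp_pos: [0.468, 0.4006, 0.1596]
orientation: [0.003, -0.009, 1.0, 0.002]
wrist_force: [0.6, 0.2, -3.9]
finger_gap: 0.0543
grip_force: 85.6
```

```bash
python3 - <<'E'
from h import *
s,P,im,bl=look(80,98); edges(s,P)
t=PH+1.5*np.pi; x,y=place(74.5,30.5,t,-10); print(x,y)
plan(x,y,165,t,-1)
E
```

```text
tcp [468.  400.6 159.6] yaw -3.1232 t 15.2 F [ 0.6  0.2 -3.9] grip 86 54.3
[[165.  227.  402.  -28.   27.8  58.6  58.6 -39.6 -39.4]
 [189.  227.  399.  -28.5  27.2  50.8  50.9 -39.7 -40. ]
 [213.  229.  397.  -28.3  27.2  42.8  42.8 -39.6 -39.3]
 [237.  231.  395.  -28.   26.6  34.7  35.  -40.3 -41.2]
 [261.  232.  396.  -28.3  27.9  26.   25.8 -39.9 -39.3]
 [285.  235.  392.  -27.7  26.9  17.1  17.  -40.  -39.7]]
mid y -0.46 width 55.29 yaw -0.0016 far end x 64.68 centre x -7.82
619.7457765404943 -213.36678174860776
n 12 from [467.9 400.5 159.4] -3.1232 tilt corr [0.0036 0.0047 0.    ]
[-1, -6, -28, 0, 0, 0, -0.066, -1, -9, -57, -1, 0, 0, -0.131, -1, -2, -57, 0, 0, 0, -0.132, -1, 6, -58, -1, 0, 0, -0.131, -1, 13, -55, 0, 0, 0, -0.132, -1, 21, -54, -1, 0, 0, -0.131, -1, 28, -50, 0, 0, 0, -0.132, -1, 34, -47, -1, 0, 0, -0.131, -1, 39, -42, 0, 0, 0, -0.132, -1, 45, -36, -1, 0, 0, -0.132, -1, 49, -29, 0, 0, 0, -0.131, -1, 26.5, -11.9, -0.6, 0, 0, -0.066]
```

Request:
{"fn": "arm_command", "kwargs": {
  "moves": [-1,-6,-28,0,0,0,-0.066,-1,-9,-57,0,0,0,-0.131,-1,-2,-57,0,0,0,-0.132,-1,6,-58,0,0,0,-0.131,-1,13,-55,0,0,0,-0.132,-1,21,-54,0,0,0,-0.131,-1,28,-50,0,0,0,-0.132,-1,34,-47,0,0,0,-0.131]
}}

```text
clock: 16.25
tcp_pos: [0.5694, -0.0206, 0.1545]
orientation: [0.0, -0.483, 0.876, 0.001]
wrist_force: [1.3, -0.1, -2.8]
finger_gap: 0.0541
grip_force: 85.7
```

Request:
{"fn": "arm_command", "kwargs": {
  "moves": [-1,39,-42,0,0,0,-0.132,-1,45,-36,0,0,0,-0.132,-1,49,-29,0,0,0,-0.131,-1,24,-12,0,0,0,-0.066,-1,0,0,0,0,0,0,-1,0,0,0,0,0,0]
}}

```text
clock: 17.0
tcp_pos: [0.6184, -0.2104, 0.1545]
orientation: [0.001, -0.669, 0.744, 0.002]
wrist_force: [1.0, 1.1, -2.8]
finger_gap: 0.0542
grip_force: 85.8
```

```bash
sed -i 's/+42.3)<3)/+41.5)<4.5)/' h.py; python3 - <<'E'
from h import *
s,P,im,bl=look(80,98); edges(s,P); inhand(s,P,im); tiltcheck(s,P,84,94); tiltcheck(s,P,-6,6)
for b in bl: print(kil(b))
t=PH+1.5*np.pi; x,y=place(74.5,30.5,t,-8); print(x,y)
plan(x,y,119,t,-1)
E
```

```text
tcp [ 618.4 -210.4  154.5] yaw -1.6769 t 17.0 F [ 1.   1.1 -2.8] grip 86 54.2
(443.9, -290.3, 56.7, 21.9, 83.6, 89.0, np.int32(3587), (np.float64(622.0), np.float64(67.0)))
(612.7, -278.1, 56.7, 9.1, -6.5, 89.0, np.int32(1140), (np.float64(308.0), np.float64(126.0)))
(472.3, -193.8, 132.1, 57.9, 83.9, 88.9, np.int32(18494), (np.float64(560.0), np.float64(223.0)))
(538.0, -173.9, 65.2, 20.8, -16.9, 88.8, np.int32(2095), (np.float64(453.0), np.float64(285.0)))
[[165.  225.  402.  -28.4  28.7  58.4  58.3 -38.  -37.6]
 [189.  227.  400.  -28.1  28.2  50.7  50.8 -39.  -39.4]
 [213.  229.  399.  -27.7  28.5  42.9  42.7 -40.  -39. ]
 [237.  230.  397.  -28.3  28.3  34.   34.4 -38.  -39.1]
 [261.  232.  396.  -27.9  28.5  25.8  25.7 -39.2 -39. ]
 [285.  233.  394.  -28.3  28.2  16.4  17.  -38.2 -39.6]]
mid y 0.14 width 56.45 yaw 0.0024 far end x 65.34 centre x -7.16
in hand (36.2, 0.1, 58.4, 57.5, 0.0, -39.9) plane [-5.90000e-03  3.70000e-03 -3.96951e+01]
plane at 84 [-4.40000e-03  4.00000e-04  6.58644e+01] [-9.0e-04  3.7e-03 -1.0e+00]
plane at -6 [-4.000000e-03  1.500000e-03  1.545709e+02] [-9.0e-04  3.7e-03 -1.0e+00]
(array([-92.3, -74.5]), np.float64(-0.34956568341851835))
(array([ 74.3, -44.6]), np.float64(-0.44956568341850556))
(array([-74.2,  24.4]), np.float64(-0.04956568341850698))
(array([-11. ,  51.1]), np.float64(-10.849565683418504))
619.956584231425 -211.37792274972315
n 2 from [ 618.6 -210.   155. ] -1.6759 tilt corr [0.0006 0.0033 0.    ]
[-1, 1, -1, 18, 0, 0, 0.0, -1, 0.2, -0.5, 18.0, 0, 0, 0.0]
```

Request:
{"fn": "arm_command", "kwargs": {
  "moves": [-1,0.5,-1.4,10,-0.002,0,0.001,-1,0,0,18,0,0,0,-1,0,0,9,0,0,0,-1,0,0,2,0,0,0,-1,0,0,0.5,0,0,0,-1,0,0,0.5,0,0,0,-1,0,0,0.5,0,0,0]
}}

```text
clock: 17.92
tcp_pos: [0.6211, -0.2123, 0.1162]
orientation: [0.001, -0.668, 0.744, 0.0]
wrist_force: [0.5, 0.2, -3.8]
finger_gap: 0.0543
grip_force: 85.7
```

```bash
python3 - <<'E'
from h import *
s,P,im,bl=look(80,98); edges(s,P); b=inhand(s,P,im)
for c in bl: print(kil(c))
print(rot(-PH)@(s["tcp_pos"][:2]*1000-KC))
_,_,_,bl=look(108,120)
E
```

```text
tcp [ 621.1 -212.3  116.2] yaw -1.6775 t 17.925 F [ 0.5  0.2 -3.8] grip 86 54.3
(612.8, -279.3, 56.6, 4.6, -7.0, 89.0, np.int32(619), (np.float64(308.0), np.float64(129.0)))
(472.3, -194.7, 130.4, 57.5, 84.5, 88.9, np.int32(19185), (np.float64(597.0), np.float64(254.0)))
(536.0, -174.9, 69.5, 18.4, -17.9, 88.8, np.int32(2134), (np.float64(485.0), np.float64(315.0)))
[[165.  225.  402.  -28.2  28.4  58.5  58.5 -39.1 -39.1]
 [189.  227.  401.  -28.1  28.9  50.7  50.5 -38.7 -37.9]
 [213.  229.  399.  -27.8  28.5  42.8  42.7 -39.6 -39. ]
 [237.  230.  398.  -28.1  28.7  34.4  34.3 -39.1 -38.9]
 [261.  232.  396.  -28.   28.7  25.6  25.3 -38.7 -37.9]
 [285.  233.  394.  -28.4  28.4  16.2  16.5 -37.8 -38.4]]
mid y 0.27 width 56.66 yaw 0.0031 far end x 105.29 centre x 32.79
in hand (89.0, 8.5, 73.4, 34.7, -89.0, -37.0) plane [ 2.2900e-02  2.3000e-03 -3.9807e+01]
(array([ 74.5, -45.8]), np.float64(-0.9495656834185056))
(array([-74.1,  23.5]), np.float64(0.5504343165814873))
(array([-12.8,  49.9]), np.float64(-11.849565683418504))
[75.78243641 21.71368539]
tcp [ 621.  -212.2  116. ] yaw -1.6775 t 17.975 F [-0.3  0.2 -4.4] grip 86 54.2
```

Request:
{"fn": "arm_command", "kwargs": {
  "moves": [-1,-1.4,1.1,1,0,0,0,-1,0,0,1,0,0,0,-1,0,0,0.5,0,0,0,-1,0,0,0.5,0,0,0,-1,0,0,0.5,0,0,0]
}}

```text
clock: 18.65
tcp_pos: [0.6199, -0.2106, 0.1132]
orientation: [0.001, -0.668, 0.744, 0.0]
wrist_force: [-3.5, 1.1, 6.6]
finger_gap: 0.054
grip_force: 86.9
```

Request:
{"fn": "arm_command", "kwargs": {
  "moves": [1,0,0,0,0,0,0,1,0,0,0,0,0,0,1,0,0,-10,0,0,0,1,0,0,-30,0,0,0,1,0,0,-40,0,0,0,1,0,0,-20,0,0,0,1,0,0,0,0,0,0]
}}

```text
clock: 19.52
tcp_pos: [0.6213, -0.2114, 0.2149]
orientation: [0.002, -0.668, 0.744, -0.002]
wrist_force: [0.2, 0.4, -0.5]
finger_gap: 0.0852
grip_force: 0.0
```

```bash
python3 - <<'E'
from h import *
s,P,im,bl=look(145,160); tiltcheck(s,P,148,158)
for b in bl: print(kil(b))
plan(614,225,212,.222+np.pi,1)
E
```

```text
tcp [ 621.3 -211.4  214.9] yaw -1.6773 t 19.525 F [ 0.2  0.4 -0.5] grip 0 85.2
(566.0, -306.7, 145.3, 57.4, -7.6, 153.0, np.int32(31859), (np.float64(401.0), np.float64(57.0)))
(616.8, -237.7, 77.1, 57.4, 84.0, 152.9, np.int32(12141), (np.float64(316.0), np.float64(190.0)))
(634.8, -154.5, 41.5, 39.4, 84.2, 152.9, np.int32(2707), (np.float64(300.0), np.float64(332.0)))
plane at 148 [-1.100e-03 -4.200e-03  6.201e+01] [ 0.0046  0.     -1.    ]
(array([ 30.9, -78. ]), np.float64(-1.549565683418507))
(array([74.1, -4. ]), np.float64(0.05043431658148734))
(array([83.3, 80.6]), np.float64(0.2504343165815044))
n 9 from [ 620.5 -211.1  213. ] -1.6774 tilt corr [-0.0018  0.0014  0.    ]
[1, -27, 3, 0, 0, 0, 0.078, 1, -53, 11, 0, 0, 0, 0.155, 1, -52, 19, 0, 0, 0, 0.155, 1, -47, 27, 0, 0, 0, 0.155, 1, -43, 33, 1, 0, 0, 0.156, 1, -37, 40, 0, 0, 0, 0.155, 1, -31, 45, 0, 0, 0, 0.155, 1, -23, 50, 0, 0, 0, 0.156, 1, -7.7, 25.8, 0.0, 0, 0, 0.077]
```

Request:
{"fn": "arm_command", "kwargs": {
  "moves": [1,-27,3,0,0,0,0.078,1,-53,11,0,0,0,0.155,1,-52,19,0,0,0,0.155,1,-47,27,0,0,0,0.155,1,-43,33,0,0,0,0.156,1,-37,40,0,0,0,0.155,1,-31,45,0,0,0,0.155,1,-23,50,0,0,0,0.156]
}}

```text
clock: 20.58
tcp_pos: [0.6127, 0.2, 0.2113]
orientation: [-0.001, -0.146, 0.989, 0.001]
wrist_force: [0.1, -0.3, -0.2]
finger_gap: 0.0855
grip_force: 0.0
```

Request:
{"fn": "arm_command", "kwargs": {
  "moves": [1,-8,26,0,0,0,0.077,1,0,0,0,0,0,0,1,0,0,0,0,0,0]
}}

```text
clock: 20.95
tcp_pos: [0.6131, 0.225, 0.2119]
orientation: [-0.001, -0.111, 0.994, 0.001]
wrist_force: [0.9, -0.8, 0.8]
finger_gap: 0.0852
grip_force: 0.0
```

```bash
python3 - <<'E'
from h import *
pick(623,228,10)
for c in ("top","scene"):
    im,d=read_camera(c); cv2.imwrite(f"pics/{c}1.png",im); P=cloud(c,d); z=P[...,2]
    for lo,hi in((.08,.098),(.145,.16)):
        print(c,lo)
        for b in blobs(P,(z>lo)&(z<hi)&(P[...,1]<0)&cream(im)): print(b[:6],kil(b))
E
```

```text
tcp [613.1 225.  211.9] yaw -2.9187 t 20.95 F [ 0.9 -0.8  0.8] grip 0 85.2
(482.4, 255.1, 57.2, 32.7, -76.8, 63.9, np.int32(4038), (np.float64(396.0), np.float64(42.0)))
(623.9, 227.8, 143.6, 57.2, 12.8, 63.9, np.int32(11798), (np.float64(315.0), np.float64(215.0)))
(770.0, 32.7, 64.9, 17.9, -88.9, 64.3, np.int32(869), (np.float64(69.0), np.float64(330.0)))
grasp 614.1 225.6 3.365
n 6 from [613.3 224.6 212.2] -2.9196 tilt corr [ 0.0018 -0.0011  0.    ]
[1, 0, 0, 19, 0, 0, -0.0, 1, 0, 0, 39, 0, 0, -0.0, 1, -1, 0, 38, 0, 0, -0.001, 1, 0, 1, 39, 0, 0, -0.0, 1, 0, 0, 38, 0, 0, -0.0, 1, -0.0, -0.2, 19.2, 0, 0, -0.0]
top 0.08
(817.1, -553.2, 221.6, 166.7, 5.2, 89.8) (array([ 306.6, -296.6]), np.float64(11.25043431658149))
(554.7, -150.8, 89.1, 56.3, -5.9, 88.7) (array([ 3.2, 75.9]), np.float64(0.15043431658149586))
(473.9, -187.2, 146.3, 58.0, 83.6, 88.6) (array([-73.3,  31.1]), np.float64(-0.34956568341851835))
(465.4, -292.5, 62.4, 57.9, -6.2, 88.5) (array([-70.6, -74.5]), np.float64(-0.1495656834185084))
top 0.145
(621.1, -203.7, 147.1, 58.4, 84.0, 152.7) (array([74.8, 30.3]), np.float64(0.05043431658148734))
(566.9, -306.7, 146.1, 58.9, -7.7, 152.6) (array([ 31.8, -77.9]), np.float64(-1.6495656834185084))
scene 0.08
(471.8, -188.1, 143.5, 60.2, 83.7, 89.3) (array([-75.3,  30. ]), np.float64(-0.2495656834184956))
(546.0, -152.2, 83.9, 56.3, -6.0, 89.0) (array([-5.3, 73.6]), np.float64(0.05043431658149444))
(492.0, -296.1, 121.0, 58.5, -6.1, 89.3) (array([-43.8, -75.2]), np.float64(-0.04956568341850698))
scene 0.145
(565.6, -307.1, 146.4, 57.9, -7.4, 153.3) (array([ 30.5, -78.4]), np.float64(-1.3495656834185041))
(619.8, -204.9, 145.0, 59.1, 84.1, 153.4) (array([73.7, 28.9]), np.float64(0.15043431658148165))
```

View pics/scene1.png

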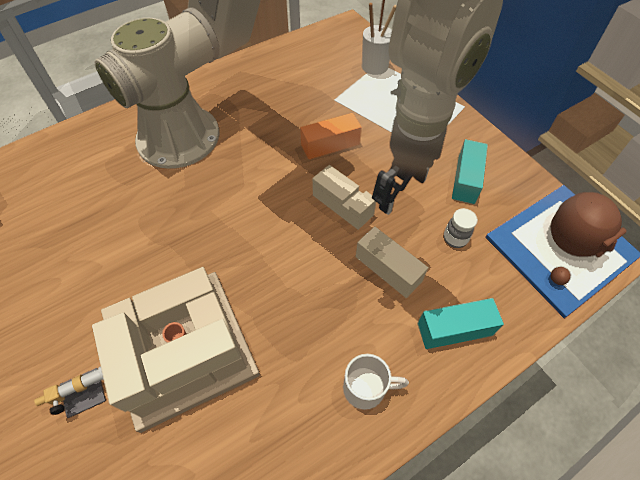

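Request:
{"fn": "arm_command", "kwargs": {
  "moves": [1,-10,0.5,19,0,0,0,1,-11,0,44,0,0,0,1,0,0,50,0,0,0,1,0,0,44,0,0,0,1,0,0,22,0,0,0,1,0,0,12,0,0,0,1,0,0,0,0,0,0,-1,0,0,0,0,0,0]
}}

```text
clock: 22.1
tcp_pos: [0.6351, 0.2312, 0.0233]
orientation: [0.001, -0.111, 0.994, 0.001]
wrist_force: [0.0, 0.7, 0.8]
finger_gap: 0.0697
grip_force: 0.0
```

Request:
{"fn": "arm_command", "kwargs": {
  "moves": [-1,0,0,0,0,0,0,-1,0,0,0,0,0,0,-1,0,0,-10,0,0,0,-1,0,0,-35,0,0,0,-1,0,0,-55,0,0,0,-1,0,0,-40,0,0,0,-1,0,0,-10,0,0,0]
}}

```text
clock: 22.98
tcp_pos: [0.6355, 0.2314, 0.1756]
orientation: [0.003, -0.111, 0.994, 0.002]
wrist_force: [0.1, 0.0, -3.2]
finger_gap: 0.0542
grip_force: 85.4
```

```bash
python3 - <<'E'
from h import *
s,P,im,bl=look(80,98); edges(s,P); inhand(s,P,im)
t=PH+1.5*np.pi; x,y=place(-74.5,-30.5,t,10); print(x,y)
plan(x,y,170,t,-1)
E
```

```text
tcp [635.5 231.4 175.6] yaw -2.9191 t 22.975 F [ 0.1  0.  -3.2] grip 85 54.2
[[165.  225.  401.  -29.1  27.6  58.3  58.6 -37.1 -39.1]
 [189.  227.  400.  -28.5  27.9  50.9  50.7 -39.5 -38.7]
 [213.  229.  399.  -28.1  28.1  43.1  42.7 -40.6 -38.6]
 [237.  230.  397.  -28.8  27.9  34.1  34.3 -38.2 -38.6]
 [261.  232.  396.  -28.3  28.3  25.8  25.1 -39.3 -37.4]
 [285.  233.  394.  -28.7  28.   16.4  16.4 -38.3 -38.1]]
mid y -0.3 width 56.53 yaw 0.0 far end x 84.04 centre x 11.54
in hand (49.2, -0.3, 70.0, 57.7, -0.1, -39.7) plane [ 6.00000e-04  9.80000e-03 -3.97202e+01]
467.25422345950585 -238.43321825139225
n 10 from [635.  231.2 174.8] -2.9192 tilt corr [0.0023 0.0044 0.    ]
[-1, 15, -23, 0, 0, 0, -0.069, -1, 33, -45, 1, 0, 0, -0.138, -1, 38, -40, 0, 0, 0, -0.138, -1, 44, -34, 1, 0, 0, -0.138, -1, 48, -27, 0, 0, 0, -0.138, -1, 52, -21, 1, 0, 0, -0.138, -1, 53, -14, 0, 0, 0, -0.139, -1, 55, -6, 1, 0, 0, -0.138, -1, 56, 2, 1, 0, 0, -0.138, -1, 26.9, 4.8, -0.2, 0, 0, -0.069]
```

Request:
{"fn": "arm_command", "kwargs": {
  "moves": [-1,15,-23,-5,0,0,-0.069,-1,33,-45,-5,0,0,-0.138,-1,38,-40,0,0,0,-0.138,-1,44,-34,0,0,0,-0.138,-1,48,-27,0,0,0,-0.138,-1,52,-21,0,0,0,-0.138,-1,53,-14,0,0,0,-0.139,-1,55,-6,0,0,0,-0.138]
}}

```text
clock: 24.02
tcp_pos: [0.4926, -0.1612, 0.1788]
orientation: [-0.0, -0.59, 0.807, 0.003]
wrist_force: [1.0, -0.4, -2.7]
finger_gap: 0.0544
grip_force: 85.3
```

Request:
{"fn": "arm_command", "kwargs": {
  "moves": [-1,56,2,0,0,0,-0.138,-1,25,5,0,0,0,-0.069,-1,0,0,0,0,0,0,-1,0,0,0,0,0,0]
}}

```text
clock: 24.52
tcp_pos: [0.4655, -0.2358, 0.1795]
orientation: [0.001, -0.669, 0.744, 0.002]
wrist_force: [0.7, 0.3, -3.9]
finger_gap: 0.0546
grip_force: 85.3
```

```bash
cat >> h.py <<'E'
def held():
    s,P,im,bl=look(80,98); edges(s,P); inhand(s,P,im); tiltcheck(s,P,84,94)
    print("kiln tcp",(rot(-PH)@(s["tcp_pos"][:2]*1000-KC)).round(1),"yaw err",yaw(s)-PH)
    for b in bl: print(kil(b))
E
python3 -c "
from h import *
held()"
```

```text
tcp [ 465.5 -235.8  179.5] yaw -1.6771 t 24.525 F [ 0.7  0.3 -3.9] grip 85 54.6
(582.9, -165.0, 58.6, 26.4, 43.9, 88.9, np.int32(1473), (np.float64(165.0), np.float64(338.0)))
[[165.  225.  402.  -28.6  28.9  58.3  58.3 -37.4 -37. ]
 [189.  227.  400.  -28.   28.5  50.8  50.6 -39.6 -38.2]
 [213.  229.  399.  -27.8  28.8  42.8  42.3 -39.6 -37.3]
 [237.  230.  397.  -28.1  28.4  34.3  34.3 -38.8 -38.7]
 [261.  232.  396.  -28.   28.7  25.6  25.4 -38.8 -38. ]
 [285.  233.  394.  -28.3  28.4  16.3  16.6 -38.1 -38.7]]
mid y 0.21 width 56.72 yaw 0.0012 far end x 84.0 centre x 11.5
in hand (46.1, 0.3, 76.4, 57.4, -0.6, -39.7) plane [ 5.00000e-04  8.60000e-03 -3.97568e+01]
plane at 84 [4.10000e-03 2.54000e-02 9.37711e+01] [-0.0023  0.0044 -1.    ]
kiln tcp [-76.5 -18.1] yaw err -1.571463604774192
(array([32.8, 64.7]), np.float64(-40.04956568341851))
```

Request:
{"fn": "arm_command", "kwargs": {
  "moves": [-1,0.9,-2,12,-0.003,0.002,0,-1,0,0,22,-0.003,0.002,0,-1,0,0,17,0,0,0,-1,0,0,8,0,0,0,-1,0,0,3,0,0,0,-1,0,0,0,0,0,0]
}}

```text
clock: 25.32
tcp_pos: [0.4682, -0.238, 0.1193]
orientation: [-0.003, -0.669, 0.743, 0.001]
wrist_force: [-0.1, -0.2, -2.2]
finger_gap: 0.0543
grip_force: 85.3
```

```bash
python3 -c "
from h import *
held()"
```

```text
tcp [ 468.2 -238.   119.3] yaw -1.6761 t 25.325 F [-0.1 -0.2 -2.2] grip 85 54.3
(525.6, -149.2, 54.1, 10.5, 84.6, 89.0, np.int32(812), (np.float64(234.0), np.float64(411.0)))
[[165.  225.  402.  -28.4  28.9  58.4  58.3 -38.2 -37. ]
 [189.  227.  400.  -28.3  28.4  50.6  50.7 -38.1 -38.5]
 [213.  229.  399.  -27.9  28.6  42.7  42.5 -38.9 -38.2]
 [237.  230.  397.  -28.1  28.4  34.3  34.2 -39.  -38.5]
 [261.  232.  396.  -27.8  28.5  25.8  25.6 -39.3 -38.7]
 [285.  233.  394.  -28.2  28.5  16.5  16.4 -38.4 -38.1]]
mid y 0.2 width 56.64 yaw -0.0032 far end x 84.02 centre x 11.52
in hand (45.6, 0.3, 76.9, 57.1, -0.3, -39.7) plane [ 2.00000e-04  9.20000e-03 -3.97455e+01]
plane at 84 [-3.30000e-03 -4.90000e-03  2.94252e+01] [-0.006  -0.0015 -1.    ]
kiln tcp [-73.6 -19.9] yaw err -1.5704762794235425
(array([-25.9,  74.4]), np.float64(0.6504343165814817))
```

Request:
{"fn": "arm_command", "kwargs": {
  "moves": [-1,-0.8,0.5,2,0,0,0,-1,0,0,1.5,0,0,0,-1,0,0,0.5,0,0,0,-1,0,0,0.5,0,0,0,-1,0,0,0.5,0,0,0,-1,0,0,0.5,0,0,0]
}}

```text
clock: 26.12
tcp_pos: [0.4675, -0.2372, 0.1136]
orientation: [-0.003, -0.669, 0.743, 0.002]
wrist_force: [-0.1, -0.3, -2.5]
finger_gap: 0.0542
grip_force: 85.3
```

Request:
{"fn": "arm_command", "kwargs": {
  "moves": [-1,0,0,0.5,0,0,0,-1,0,0,0.4,0,0,0,-1,0,0,0,0,0,0]
}}

```text
clock: 26.5
tcp_pos: [0.4675, -0.2373, 0.1132]
orientation: [-0.003, -0.669, 0.743, 0.001]
wrist_force: [-1.2, 0.7, 3.4]
finger_gap: 0.0543
grip_force: 86.0
```

Request:
{"fn": "arm_command", "kwargs": {
  "moves": [1,0,0,0,0,0,0,1,0,0,0,0,0,0,1,0,0,-10,0,0,0,1,0,0,-30,0.003,-0.002,0,1,0,0,-40,0.003,-0.002,0,1,0,0,-20,0,0,0,1,0,0,0,0,0,0]
}}

```text
clock: 27.38
tcp_pos: [0.469, -0.238, 0.215]
orientation: [0.001, -0.669, 0.743, -0.001]
wrist_force: [0.8, -0.1, -1.0]
finger_gap: 0.0852
grip_force: 0.0
```

```bash
python3 - <<'E'
from h import *
s,P,im,bl=look(145,160); tiltcheck(s,P,148,158)
for b in bl: print(kil(b))
plan(444,243,212,.24+np.pi,1)
E
```

```text
tcp [ 469. -238.  215.] yaw -1.6764 t 27.375 F [ 0.8 -0.1 -1. ] grip 0 85.2
(566.1, -306.4, 145.3, 57.3, -7.5, 152.9, np.int32(26606), (np.float64(129.0), np.float64(140.0)))
(463.8, -273.3, 95.4, 57.3, 84.0, 152.9, np.int32(15821), (np.float64(316.0), np.float64(172.0)))
(619.6, -210.4, 132.5, 58.2, 84.3, 152.9, np.int32(15532), (np.float64(75.0), np.float64(288.0)))
(455.4, -204.5, 31.0, 20.4, -21.8, 152.8, np.int32(957), (np.float64(344.0), np.float64(291.0)))
(482.8, -190.8, 36.7, 24.2, -5.7, 152.9, np.int32(1229), (np.float64(296.0), np.float64(318.0)))
plane at 148 [-5.00000e-04 -3.70000e-03  6.21276e+01] [ 3.7e-03 -5.0e-04 -1.0e+00]
(array([ 31. , -77.7]), np.float64(-1.4495656834185056))
(array([-74.3, -55.5]), np.float64(0.05043431658148734))
(array([74. , 23.4]), np.float64(0.3504343165814703))
(array([-89.9,  12. ]), np.float64(-15.749565683418506))
(array([-64.1,  28.5]), np.float64(0.3504343165814916))
n 10 from [ 468.3 -237.5  213.4] -1.6764 tilt corr [-0.0014  0.0011  0.    ]
[1, -26, 4, 0, 0, 0, 0.068, 1, -53, 12, 0, 0, 0, 0.136, 1, -50, 19, 0, 0, 0, 0.136, 1, -47, 25, 1, 0, 0, 0.136, 1, -43, 32, 0, 0, 0, 0.137, 1, -38, 37, 0, 0, 0, 0.136, 1, -33, 42, 0, 0, 0, 0.136, 1, -27, 46, 0, 0, 0, 0.136, 1, -21, 50, 0, 0, 0, 0.136, 1, -6.5, 25.3, 0.4, 0, 0, 0.068]
```

Request:
{"fn": "arm_command", "kwargs": {
  "moves": [1,-26,4,0,0,0,0.068,1,-53,12,0,0,0,0.136,1,-50,19,0,0,0,0.136,1,-47,25,0,0,0,0.136,1,-43,32,0,0,0,0.137,1,-38,37,0,0,0,0.136,1,-33,42,0,0,0,0.136,1,-27,46,0,0,0,0.136]
}}

```text
clock: 28.42
tcp_pos: [0.4464, 0.1646, 0.2123]
orientation: [-0.001, -0.218, 0.976, 0.001]
wrist_force: [0.9, 0.2, -0.5]
finger_gap: 0.0854
grip_force: 0.0
```

Request:
{"fn": "arm_command", "kwargs": {
  "moves": [1,-20,50,0,0,0,0.136,1,0,25,0,0,0,0.068,1,0,0,0,0,0,0,1,0,0,0,0,0,0]
}}

```text
clock: 28.92
tcp_pos: [0.4361, 0.24, 0.2128]
orientation: [-0.001, -0.12, 0.993, 0.001]
wrist_force: [-0.7, -0.6, -0.5]
finger_gap: 0.0855
grip_force: 0.0
```

```bash
python3 - <<'E'
from h import *
s,P,im,bl=look(55,73)
b=min(bl,key=lambda r:np.hypot(r[0]-402,r[1]-235)); t=np.radians(b[4])
c=np.array(b[:2])+26*np.array([np.cos(t),np.sin(t)]); g=c+10*np.array([np.cos(t),np.sin(t)]); print("centre",c,"grasp",g,t)
plan(*g,20,t+np.pi,1,vmax=45)
E
```

```text
tcp [436.1 240.  212.8] yaw -2.9005 t 28.925 F [-0.7 -0.6 -0.5] grip 0 85.5
(402.5, 235.8, 92.7, 57.8, 13.7, 64.0, np.int32(8616), (np.float64(320.0), np.float64(161.0)))
(482.4, 255.2, 57.8, 32.3, -76.6, 64.0, np.int32(2485), (np.float64(318.0), np.float64(264.0)))
centre [427.76027712 241.9577918 ] grasp [437.47576832 244.32617326] 0.23911010752322315
n 6 from [436.3 239.7 213.1] -2.9016 tilt corr [ 0.0017 -0.0007  0.    ]
[1, 0, 0, 19, 0, 0, 0.0, 1, -1, 1, 39, 0, 0, 0.0, 1, 0, 1, 39, 0, 0, 0.0, 1, -1, 1, 38, 0, 0, 0.001, 1, 0, 1, 39, 0, 0, -0.0, 1, -0.2, 0.2, 19.1, 0, 0, -0.0]
```

Request:
{"fn": "arm_command", "kwargs": {
  "moves": [1,-1,2,19,0.001,0,0,1,-1,2,44,0,0,0,1,0,0,50,0,0,0,1,0,0,44,0,0,0,1,0,0,23,0,0,0,1,0,0,13,0,0,0,1,0,0,0,0,0,0,-1,0,0,0,0,0,0]
}}

```text
clock: 29.98
tcp_pos: [0.4386, 0.2453, 0.0218]
orientation: [0.001, -0.12, 0.993, 0.001]
wrist_force: [0.6, 0.2, 0.3]
finger_gap: 0.0699
grip_force: 0.0
```

Request:
{"fn": "arm_command", "kwargs": {
  "moves": [-1,0,0,0,0,0,0,-1,0,0,0,0,0,0,-1,0,0,-10,0,0,0,-1,0,0,-35,0,0,0,-1,0,0,-55,0,0,0,-1,0,0,-50,0,0,0,-1,0,0,-13,0,0,0]
}}

```text
clock: 30.85
tcp_pos: [0.4393, 0.2459, 0.1875]
orientation: [0.003, -0.12, 0.993, 0.001]
wrist_force: [0.1, 0.7, -4.4]
finger_gap: 0.0548
grip_force: 86.1
```

```bash
python3 - <<'E'
from h import *
held()
t=PH+np.pi; x,y=place(-30.5,74.5,t,10); print(x,y)
plan(x,y,182,t,-1)
E
```

```text
tcp [439.3 245.9 187.5] yaw -2.901 t 30.85 F [ 0.1  0.7 -4.4] grip 86 54.8
[[165.  224.  405.  -28.6  28.4  58.8  58.9 -41.  -41.3]
 [189.  225.  403.  -28.6  28.5  51.3  51.  -41.6 -40.3]
 [213.  227.  402.  -28.5  28.5  43.4  43.3 -41.6 -41.3]
 [237.  228.  400.  -28.7  28.4  35.2  35.  -41.7 -41. ]
 [261.  230.  398.  -28.5  28.2  26.8  26.6 -41.9 -41.1]
 [285.  231.  397.  -28.7  28.6  18.   17.4 -41.7 -40.3]]
mid y -0.12 width 56.94 yaw 0.0004 far end x 83.86 centre x 11.36
in hand (48.9, -0.2, 70.2, 57.7, 0.1, -41.3) plane [ 1.40000e-03  4.60000e-03 -4.13482e+01]
plane at 84 [0. 0. 0.] [ 0.0061  0.0035 -1.    ]
kiln tcp [-153.4  458.2] yaw err -2.7954279695232493
530.9667817486078 -149.65422345950586
n 9 from [439.  245.8 187.1] -2.9011 tilt corr [0.0018 0.0059 0.    ]
[-1, 0, -25, 0, 0, 0, 0.022, -1, 0, -51, 1, 0, 0, 0.043, -1, -3, -51, 1, 0, 0, 0.043, -1, -5, -50, 0, 0, 0, 0.043, -1, -7, -51, 1, 0, 0, 0.044, -1, -9, -49, 1, 0, 0, 0.043, -1, -11, -50, 0, 0, 0, 0.043, -1, -14, -49, 1, 0, 0, 0.043, -1, -7.7, -24.0, 0.1, 0, 0, 0.022]
```

Request:
{"fn": "arm_command", "kwargs": {
  "moves": [-1,0,-25,0,0,0,0.022,-1,0,-51,0,0,0,0.043,-1,-3,-51,0,0,0,0.043,-1,-5,-50,0,0,0,0.043,-1,-7,-51,0,0,0,0.044,-1,-9,-49,0,0,0,0.043,-1,-11,-50,0,0,0,0.043,-1,-14,-49,0,0,0,0.043]
}}

```text
clock: 31.9
tcp_pos: [0.5225, -0.1269, 0.1808]
orientation: [-0.002, 0.043, 0.999, 0.001]
wrist_force: [1.2, 0.3, -4.2]
finger_gap: 0.0542
grip_force: 86.1
```

Request:
{"fn": "arm_command", "kwargs": {
  "moves": [-1,-9,-24,0,0,0,0.022,-1,0,0,0,0,0,0,-1,0,0,0,0,0,0]
}}

```text
clock: 32.28
tcp_pos: [0.5297, -0.1494, 0.182]
orientation: [-0.001, 0.053, 0.999, 0.001]
wrist_force: [-0.9, 0.3, -4.1]
finger_gap: 0.0543
grip_force: 86.3
```

```bash
python3 -c "
from h import *
held(); s,P,im,bl=look(145,160,'p4')
for b in bl: print(kil(b))"
```

```text
tcp [ 529.7 -149.4  182. ] yaw 3.0364 t 32.275 F [-0.9  0.3 -4.1] grip 86 54.3
[[165.  224.  405.  -28.6  28.3  58.8  58.8 -41.5 -41.4]
 [189.  225.  403.  -28.6  28.1  51.3  51.2 -42.1 -41.8]
 [213.  227.  402.  -28.6  28.4  43.2  43.2 -41.4 -41.1]
 [237.  228.  400.  -28.7  28.5  35.2  34.6 -41.9 -40. ]
 [261.  230.  398.  -28.6  28.1  26.6  26.5 -41.5 -41.3]
 [285.  231.  397.  -28.8  28.5  17.7  17.4 -41.4 -40.5]]
mid y -0.21 width 56.97 yaw 0.0012 far end x 83.77 centre x 11.27
in hand (45.6, -3.5, 76.5, 51.1, -0.0, -41.3) plane [ 1.20000e-03  4.80000e-03 -4.13423e+01]
plane at 84 [5.60000e-03 3.21000e-02 9.67335e+01] [-0.0024  0.0029 -1.    ]
kiln tcp [-21.8  74.6] yaw err 3.142000982407006
tcp [ 529.9 -149.2  182.4] yaw 3.0371 t 32.325 F [ 0.1  0.4 -3.7] grip 86 54.4
(466.8, -244.1, 113.7, 56.8, 83.9, 153.0, np.int32(26317), (np.float64(111.0), np.float64(156.0)))
(559.2, -300.7, 135.2, 51.9, -16.7, 153.0, np.int32(15046), (np.float64(40.0), np.float64(316.0)))
(618.3, -206.6, 54.5, 10.5, -11.8, 153.0, np.int32(857), (np.float64(234.0), np.float64(407.0)))
(array([-74.4, -26.2]), np.float64(-0.04956568341850698))
(array([ 23.5, -72.7]), np.float64(-10.649565683418501))
(array([72.3, 27.1]), np.float64(-5.74956568341851))
```

View pics/p4.png

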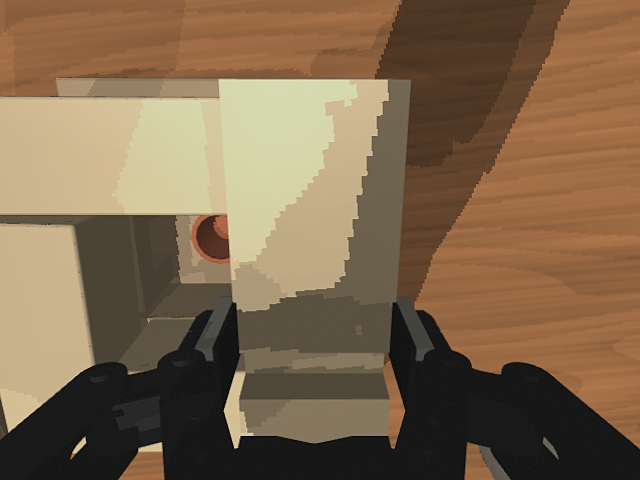

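Picture shows the sight brick held over the +y wall: groove at rows 355–400, on the robot-far (kiln +x) side, and top edge at row 80. The cup at (212,237) is undisturbed.

Request:
{"fn": "arm_command", "kwargs": {
  "moves": [-1,-2.6,0,12,0,0,0,-1,0,0,24,0,0,0,-1,0,0,19,0,0,0,-1,0,0,8,0,0,0,-1,0,0,2,0,0,0,-1,0,0,0,0,0,0]
}}

```text
clock: 33.12
tcp_pos: [0.5337, -0.1507, 0.1188]
orientation: [0.001, 0.053, 0.999, 0.0]
wrist_force: [-0.2, -0.1, -3.3]
finger_gap: 0.0545
grip_force: 86.2
```

```bash
python3 -c "
from h import *
held()"
```

```text
tcp [ 533.7 -150.7  118.8] yaw 3.0361 t 33.125 F [-0.2 -0.1 -3.3] grip 86 54.5
[[165.  224.  405.  -28.9  28.4  58.6  58.7 -40.2 -41. ]
 [189.  225.  403.  -28.9  28.2  51.   51.1 -40.9 -41.2]
 [213.  227.  402.  -28.8  28.4  43.1  43.2 -40.8 -41.1]
 [237.  228.  400.  -28.8  28.   35.   35.3 -41.3 -42.1]
 [261.  230.  398.  -28.6  28.1  26.6  26.6 -41.7 -41.4]
 [285.  231.  397.  -29.   28.3  17.4  17.6 -40.8 -41. ]]
mid y -0.28 width 56.91 yaw -0.0006 far end x 83.76 centre x 11.26
in hand (45.9, -1.8, 76.0, 54.7, 0.2, -41.3) plane [ 1.20000e-03  3.80000e-03 -4.13422e+01]
plane at 84 [-9.70000e-03  3.30000e-03  3.00437e+01] [ 1.1e-03  8.0e-04 -1.0e+00]
kiln tcp [-17.7  73.7] yaw err 3.1416986251217316
```

Request:
{"fn": "arm_command", "kwargs": {
  "moves": [-1,1.2,0.9,3,0,0,0,-1,0,0,2,0,0,0,-1,0,0,1,0,0,0,-1,0,0,0.5,0,0,0,-1,0,0,0.5,0,0,0,-1,0,0,0.5,0,0,0]
}}

```text
clock: 33.92
tcp_pos: [0.5322, -0.1498, 0.1116]
orientation: [0.0, 0.053, 0.999, 0.0]
wrist_force: [-3.6, 0.7, 6.2]
finger_gap: 0.054
grip_force: 87.4
```

Request:
{"fn": "arm_command", "kwargs": {
  "moves": [1,0,0,0,0,0,0,1,0,0,0,0,0,0,1,0,0,-10,0,0,0,1,0,0,-30,0,0,0,1,0,0,-40,0,0,0,1,0,0,-25,0,0,0,1,0,0,0,0,0,0]
}}

```text
clock: 34.8
tcp_pos: [0.5338, -0.1505, 0.2187]
orientation: [0.003, 0.053, 0.999, -0.0]
wrist_force: [0.3, 0.0, 0.3]
finger_gap: 0.0852
grip_force: 0.0
```

```bash
python3 - <<'E'
from h import *
s,P,im,bl=look(145,160); tiltcheck(s,P,148,158)
for b in bl: print(kil(b))
x,y=KC+rot(PH)@[20.5,-74.5]; print(x,y)
a=plan(x,y,200,PH+np.pi,1)
E
```

```text
tcp [ 533.8 -150.5  218.7] yaw 3.0359 t 34.8 F [0.3 0.  0.3] grip 0 85.2
(466.6, -249.3, 145.0, 56.8, 84.2, 153.0, np.int32(26042), (np.float64(129.0), np.float64(141.0)))
(495.3, -146.5, 92.7, 57.5, -6.2, 153.0, np.int32(14742), (np.float64(311.0), np.float64(166.0)))
(562.4, -306.0, 138.0, 58.1, -8.1, 153.0, np.int32(16091), (np.float64(72.0), np.float64(287.0)))
(578.9, -155.4, 58.1, 36.5, 84.4, 153.0, np.int32(4049), (np.float64(314.0), np.float64(303.0)))
(621.7, -193.5, 124.4, 58.0, 83.9, 153.0, np.int32(12112), (np.float64(272.0), np.float64(368.0)))
plane at 148 [-5.90000e-03 -0.00000e+00  6.58434e+01] [ 0.0053 -0.0011 -1.    ]
(array([-74. , -31.4]), np.float64(0.2504343165815044))
(array([-56.3,  73.9]), np.float64(-0.1495656834185084))
(array([ 27.2, -77.7]), np.float64(-2.049565683418507))
(array([27.8, 73.8]), np.float64(0.450434316581493))
(array([74.3, 40.5]), np.float64(-0.04956568341850698))
556.0332182513922 -302.1457765404941
n 4 from [ 532.9 -150.1  216.9] 3.0358 tilt corr [0.0004 0.0026 0.    ]
[1, -7, -25, 3, 0, 0, -0.0, 1, -13, -49, 5, 0, 0, -0.0, 1, -13, -50, 6, 0, 0, -0.0, 1, -6.1, -24.7, 2.9, 0, 0, -0.0]
```

Request:
{"fn": "arm_command", "kwargs": {
  "moves": [1,-7,-25,3,0,0,0,1,-13,-49,0,0,0,0,1,-13,-50,0,0,0,0,1,-6,-25,0,0,0,0,1,0,0,0,0,0,0,1,0,0,0,0,0,0],
  "newtons": 25
}}

```text
clock: 35.6
tcp_pos: [0.5546, -0.3012, 0.2115]
orientation: [-0.001, 0.053, 0.999, 0.001]
wrist_force: [-0.3, 0.9, -0.1]
finger_gap: 0.0855
grip_force: 0.0
```

```bash
python3 - <<'E'
from h import *
s,P,im,bl=look(145,160)
for b in bl: print(kil(b))
print("kiln tcp",(rot(-PH)@(s["tcp_pos"][:2]*1000-KC)).round(1))
x,y=KC+rot(PH)@[20.5,-74.5]; a=plan(x,y,125,PH+np.pi,1)
E
```

```text
tcp [ 554.6 -301.2  211.5] yaw 3.0359 t 35.6 F [-0.3  0.9 -0.1] grip 0 85.5
(494.9, -146.1, 93.3, 58.8, -6.4, 152.9, np.int32(17896), (np.float64(588.0), np.float64(106.0)))
(466.3, -249.4, 144.8, 56.8, 84.2, 153.0, np.int32(31326), (np.float64(394.0), np.float64(70.0)))
(565.9, -306.2, 144.6, 57.5, -7.5, 153.0, np.int32(21538), (np.float64(308.0), np.float64(248.0)))
(576.7, -154.8, 58.3, 32.0, 84.2, 152.9, np.int32(4888), (np.float64(564.0), np.float64(253.0)))
(620.6, -203.1, 145.7, 57.5, 84.1, 152.9, np.int32(15139), (np.float64(484.0), np.float64(321.0)))
(array([-56.7,  74.2]), np.float64(-0.34956568341850414))
(array([-74.3, -31.5]), np.float64(0.2504343165815044))
(array([ 30.7, -77.5]), np.float64(-1.4495656834185056))
(array([25.5, 74.2]), np.float64(0.2504343165815044))
(array([74.3, 30.8]), np.float64(0.15043431658148165))
kiln tcp [ 18.9 -73.7]
n 3 from [ 554.8 -300.8  211.9] 3.0367 tilt corr [ 0.0023 -0.0013  0.    ]
[1, 0, 0, 22, 0, 0, 0.0, 1, -1, -1, 43, 0, 0, 0.001, 1, -0.4, -0.2, 21.9, 0, 0, -0.0]
```

Request:
{"fn": "arm_command", "kwargs": {
  "moves": [1,0,0,20,0.002,-0.001,0,1,-1,-1,38,0,0,0,1,0,0,25,0,0,0,1,0,0,13,0,0,0,1,0,0,4,0,0,0,1,0,0,0,0,0,0]
}}

```text
clock: 36.4
tcp_pos: [0.5566, -0.3032, 0.1135]
orientation: [0.001, 0.053, 0.999, -0.001]
wrist_force: [-0.4, -0.4, -0.5]
finger_gap: 0.0854
grip_force: 0.0
```

```bash
python3 - <<'E'
from h import *
s=get_state(); print("kiln tcp",(rot(-PH)@(s["tcp_pos"][:2]*1000-KC)).round(1),s["tcp_pos"][2],yaw(s)-PH-np.pi,s["wrist_force"])
E
```

```text
kiln tcp [ 21.2 -75.5] 0.11346162580024581 0.00028567400498813456 [-0.39600901 -0.36487578 -0.50078142]
```

Request:
{"fn": "arm_command", "kwargs": {
  "moves": [1,0,1,0,0,0,0,0.7,0,0,0,0,0,0,0.55,0,0,0,0,0,0,0.45,0,0,0,0,0,0,0.4,0,0,0,0,0,0,0.35,0,0,0,0,0,0,0.3,0,0,0,0,0,0,0.25,0,0,0,0,0,0],
  "newtons": 25
}}

```text
clock: 37.4
tcp_pos: [0.5565, -0.3035, 0.1135]
orientation: [0.001, 0.053, 0.999, -0.002]
wrist_force: [-1.3, -4.4, 4.4]
finger_gap: 0.0564
grip_force: 26.3
```

Request:
{"fn": "arm_command", "kwargs": {
  "moves": [0.2,0,0,0,0,0,0,0.2,0,0,0,0,0,0]
}}

```text
clock: 37.65
tcp_pos: [0.5565, -0.3035, 0.1135]
orientation: [0.001, 0.053, 0.999, -0.002]
wrist_force: [-1.4, -5.2, 4.9]
finger_gap: 0.0559
grip_force: 26.3
```

Request:
{"fn": "arm_command", "kwargs": {
  "moves": [0.2,0,0.7,0,0,0,0,0.2,0,0.7,0,0,0,0,0.2,0,0,0,0,0,0,0.2,0,0,0,0,0,0]
}}

```text
clock: 38.15
tcp_pos: [0.5568, -0.3022, 0.1135]
orientation: [0.001, 0.053, 0.999, -0.002]
wrist_force: [-1.0, -5.7, 3.5]
finger_gap: 0.0561
grip_force: 26.2
```

```bash
python3 - <<'E'
from h import *
s,P,im,bl=look(145,160)
for b in bl: print(kil(b),b[2:4])
print("kiln tcp",(rot(-PH)@(s["tcp_pos"][:2]*1000-KC)).round(1),yaw(s)-PH-np.pi); edges(s,P)
E
```

```text
tcp [ 556.8 -302.2  113.5] yaw 3.0353 t 38.15 F [-1.  -5.7  3.5] grip 26 56.1
(474.6, -257.8, 129.7, 38.7, 84.2, 152.9, np.int32(56756), (np.float64(426.0), np.float64(67.0)))
(522.5, -298.1, 57.2, 56.1, 82.8, 153.4, np.int32(24611), (np.float64(315.0), np.float64(224.0)))
(584.8, -306.3, 56.9, 45.8, 82.7, 153.4, np.int32(12145), (np.float64(307.0), np.float64(395.0)))
(600.7, -188.8, 41.7, 17.3, 43.4, 152.9, np.int32(2167), (np.float64(616.0), np.float64(406.0)))
(624.0, -238.2, 20.2, 18.8, -2.2, 153.0, np.int32(1141), (np.float64(485.0), np.float64(464.0)))
(array([-65.2, -39. ]), np.float64(0.2504343165815044)) (129.7, 38.7)
(array([-13.3, -74. ]), np.float64(-1.1495656834185297)) (57.2, 56.1)
(array([ 49.5, -75.6]), np.float64(-1.2495656834184956)) (56.9, 45.8)
(array([53. , 42.9]), np.float64(-40.54956568341851)) (41.7, 17.3)
(array([81.3, -3.7]), np.float64(3.8504343165814916)) (20.2, 18.8)
kiln tcp [ 21.3 -74.4] -0.0007381897670364346
[[165.  229.  406.  -27.5  29.2  58.5  58.5 -39.2 -38.9]
 [189.  230.  404.  -27.6  29.3  50.7  50.4 -39.3 -37.5]
 [213.  231.  402.  -27.9  29.1  42.6  42.4 -38.9 -38.1]
 [237.  232.  400.  -28.   29.   34.3  33.9 -38.9 -37.7]
 [261.  233.  397.  -28.   28.1  25.9  25.8 -39.8 -39.5]
 [285.  234.  395.  -28.2  28.2  17.   16.5 -39.7 -38.6]]
mid y 0.5 width 56.54 yaw 0.023 far end x 104.97 centre x 32.47
```

Request:
{"fn": "arm_command", "kwargs": {
  "moves": [-1,0,0,0,0,0,0,-1,0,0,0,0,0,0,-1,0,0,-0.7,0,0,0,-1,0,0,-0.7,0,0,0,-1,0,0,-0.6,0,0,0,-1,0,0,0,0,0,0],
  "newtons": 80
}}

```text
clock: 38.95
tcp_pos: [0.5564, -0.3001, 0.114]
orientation: [0.0, 0.053, 0.999, 0.0]
wrist_force: [0.8, -1.5, -0.9]
finger_gap: 0.0539
grip_force: 84.1
```

```bash
cat >>h.py <<'E'
def a1():
    s,P,im,bl=look(145,162)
    for b in bl[:4]: print(kil(b),b[2:4],b[5])
    print("kiln tcp",(rot(-PH)@(s["tcp_pos"][:2]*1000-KC)).round(1),yaw(s)-PH-np.pi); edges(s,P); inhand(s,P,im); tiltcheck(s,P,84,94)
E
python3 -c "
from h import *
a1()"
```

```text
tcp [ 556.4 -300.1  114. ] yaw 3.0363 t 38.95 F [ 0.8 -1.5 -0.9] grip 84 53.9
(474.2, -256.3, 133.1, 39.4, 84.5, 153.0, np.int32(58318), (np.float64(423.0), np.float64(68.0)))
(522.3, -296.0, 57.3, 56.4, 82.8, 153.2, np.int32(24384), (np.float64(315.0), np.float64(224.0)))
(585.0, -304.2, 57.0, 45.8, 82.2, 153.3, np.int32(12077), (np.float64(308.0), np.float64(395.0)))
(601.0, -186.4, 43.9, 18.4, 43.6, 152.9, np.int32(2334), (np.float64(615.0), np.float64(407.0)))
(624.2, -237.0, 20.0, 18.6, -3.2, 153.0, np.int32(1126), (np.float64(482.0), np.float64(464.0)))
(array([-65.7, -37.5]), np.float64(0.5504343165814873)) (133.1, 39.4) 153.0
(array([-13.7, -71.9]), np.float64(-1.1495656834185297)) (57.3, 56.4) 153.2
(array([ 49.5, -73.5]), np.float64(-1.7495656834184956)) (57.0, 45.8) 153.3
(array([53. , 45.3]), np.float64(-40.349565683418504)) (43.9, 18.4) 152.9
kiln tcp [ 20.6 -72.4] 0.0002909839122895441
[[165.  230.  405.  -27.4  28.9  58.3  58.4 -38.  -38.6]
 [189.  231.  404.  -27.6  29.4  50.4  50.4 -37.6 -37.4]
 [213.  232.  401.  -27.7  28.5  42.4  42.7 -38.1 -39.2]
 [237.  233.  399.  -27.7  28.6  34.2  34.  -38.9 -37.9]
 [261.  234.  397.  -27.7  28.5  25.8  25.2 -39.5 -37.8]
 [285.  235.  395.  -28.3  28.4  16.   15.9 -37.5 -37.3]]
mid y 0.47 width 56.53 yaw 0.0176 far end x 105.25 centre x 32.75
in hand (85.9, 6.7, 76.7, 39.4, 89.8, -39.0) plane [ 2.40000e-03  7.70000e-03 -3.92732e+01]
plane at 84 [-8.5000e-03 -5.0000e-04  2.5107e+01] [ 6.e-04  7.e-04 -1.e+00]
```

Request:
{"fn": "arm_command", "kwargs": {
  "moves": [-1,0,0,-1,0,0,0,-1,0,0,-1.5,0,0,0,-1,0,-0.8,0,0,0,-0.012,-1,0,-0.9,0,0,0,-0.011,-1,0,0,0,0,0,0,-1,0,0,0,0,0,0]
}}

```text
clock: 39.75
tcp_pos: [0.5562, -0.3025, 0.1171]
orientation: [0.0, 0.041, 0.999, -0.0]
wrist_force: [0.4, -0.1, -4.4]
finger_gap: 0.0542
grip_force: 84.6
```

```bash
python3 -c "
from h import *
a1()"
```

```text
tcp [ 556.2 -302.5  117.1] yaw 3.0587 t 39.75 F [ 0.4 -0.1 -4.4] grip 85 54.2
(473.7, -257.1, 131.1, 40.5, 84.8, 153.0, np.int32(56863), (np.float64(434.0), np.float64(69.0)))
(521.7, -299.2, 57.3, 55.9, 84.1, 156.5, np.int32(24367), (np.float64(315.0), np.float64(224.0)))
(585.1, -306.0, 57.0, 45.7, 83.7, 156.2, np.int32(12029), (np.float64(308.0), np.float64(395.0)))
(601.0, -185.7, 45.5, 18.3, 45.2, 152.9, np.int32(2310), (np.float64(615.0), np.float64(407.0)))
(625.5, -236.6, 21.0, 19.1, -2.7, 153.0, np.int32(1123), (np.float64(482.0), np.float64(464.0)))
(array([-66.1, -38.4]), np.float64(0.8504343165814703)) (131.1, 40.5) 153.0
(array([-14. , -75.2]), np.float64(0.15043431658148165)) (57.3, 55.9) 156.5
(array([ 49.8, -75.3]), np.float64(-0.2495656834184956)) (57.0, 45.7) 156.2
(array([52.9, 46. ]), np.float64(-38.749565683418496)) (45.5, 18.3) 152.9
kiln tcp [ 20.7 -74.9] 0.022742992484865887
[[165.  230.  406.  -27.3  29.4  58.4  58.3 -38.5 -37.6]
 [189.  231.  404.  -27.4  29.3  50.6  50.4 -38.7 -37.5]
 [213.  232.  402.  -27.2  29.1  43.   42.4 -40.6 -37.8]
 [237.  233.  399.  -27.6  28.5  34.4  34.2 -39.3 -38.5]
 [261.  234.  397.  -27.9  28.3  25.5  25.6 -38.7 -38.9]
 [285.  235.  395.  -27.7  28.2  17.3  16.4 -40.4 -38.3]]
mid y 0.56 width 56.41 yaw 0.0229 far end x 103.92 centre x 31.42
in hand (86.3, 9.0, 72.2, 40.2, -89.3, -36.0) plane [ 2.70000e-02  7.50000e-03 -3.91682e+01]
plane at 84 [-5.50000e-03 -7.90000e-03  2.88365e+01] [ 9.e-04 -8.e-04 -1.e+00]
```

Request:
{"fn": "arm_command", "kwargs": {
  "moves": [-1,0,0.7,1,0,0,0,-1,0,0,1,0,0,0,-1,0,0,0.5,0,0,0,-1,0,0,0.5,0,0,0,-1,0,0,0.5,0,0,0,-1,0,0,0,0,0,0]
}}

```text
clock: 40.55
tcp_pos: [0.5562, -0.3018, 0.114]
orientation: [0.001, 0.041, 0.999, -0.001]
wrist_force: [-1.9, 0.4, -0.2]
finger_gap: 0.054
grip_force: 85.0
```

Request:
{"fn": "arm_command", "kwargs": {
  "moves": [-1,0,0,0.4,0,0,0,-1,0,0,0,0,0,0,1,0,0,0,0,0,0,1,0,0,0,0,0,0,1,0,0,-10,0,0,0,1,0,0,-35,0,0,0.011,1,0,0,-40,0,0,0.012,1,0,0,-15,0,0,0]
}}

```text
clock: 41.55
tcp_pos: [0.5576, -0.3027, 0.2168]
orientation: [0.003, 0.053, 0.999, -0.002]
wrist_force: [-0.6, -0.8, -0.1]
finger_gap: 0.0855
grip_force: 0.0
```

Request:
{"fn": "arm_command", "kwargs": {
  "moves": [1,0,0,0,0,0,0,1,0,0,0,0,0,0]
}}

```text
clock: 41.8
tcp_pos: [0.5557, -0.3014, 0.2117]
orientation: [-0.0, 0.053, 0.999, 0.0]
wrist_force: [-0.1, -0.5, -0.7]
finger_gap: 0.0854
grip_force: 0.0
```

```bash
python3 - <<'E'
from h import *
s,P,im,bl=look(145,162)
for b in bl: print(kil(b),b[2:4],b[5])
E
```

```text
tcp [ 555.7 -301.4  211.7] yaw 3.0359 t 41.8 F [-0.1 -0.5 -0.7] grip 0 85.4
(494.9, -146.3, 93.4, 58.4, -6.0, 153.0, np.int32(17864), (np.float64(589.0), np.float64(104.0)))
(466.5, -249.5, 144.8, 57.4, 83.8, 153.0, np.int32(31600), (np.float64(394.0), np.float64(68.0)))
(565.8, -303.9, 144.5, 57.6, -6.2, 153.0, np.int32(21532), (np.float64(312.0), np.float64(246.0)))
(578.9, -155.0, 58.6, 35.7, 83.9, 152.9, np.int32(4984), (np.float64(565.0), np.float64(252.0)))
(620.4, -203.5, 145.3, 57.2, 84.1, 152.9, np.int32(15346), (np.float64(484.0), np.float64(319.0)))
(array([-56.7,  74. ]), np.float64(0.05043431658149444)) (93.4, 58.4) 153.0
(array([-74.1, -31.6]), np.float64(-0.14956568341852972)) (144.8, 57.4) 153.0
(array([ 30.4, -75.2]), np.float64(-0.1495656834185084)) (144.5, 57.6) 153.0
(array([27.7, 74.2]), np.float64(-0.04956568341850698)) (58.6, 35.7) 152.9
(array([74.1, 30.4]), np.float64(0.15043431658148165)) (145.3, 57.2) 152.9
```

Request:
{"fn": "arm_command", "kwargs": {
  "moves": [1,0,0,-30,0,0,0,1,0,0,-40,0,0,0,1,0,0,-20,0,0,0,1,0,0,0,0,0,0]
}}

```text
clock: 42.35
tcp_pos: [0.5566, -0.302, 0.3035]
orientation: [0.001, 0.053, 0.999, -0.001]
wrist_force: [-0.4, 0.1, -0.4]
finger_gap: 0.0851
grip_force: 0.0
```

```bash
python3 - <<'E'
from h import *
im,d=read_camera("scene"); cv2.imwrite("pics/scene2.png",im)
im,d=read_camera("wrist"); cv2.imwrite("pics/w2.png",im)
E
```

```text
(no output)
```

View pics/scene2.png

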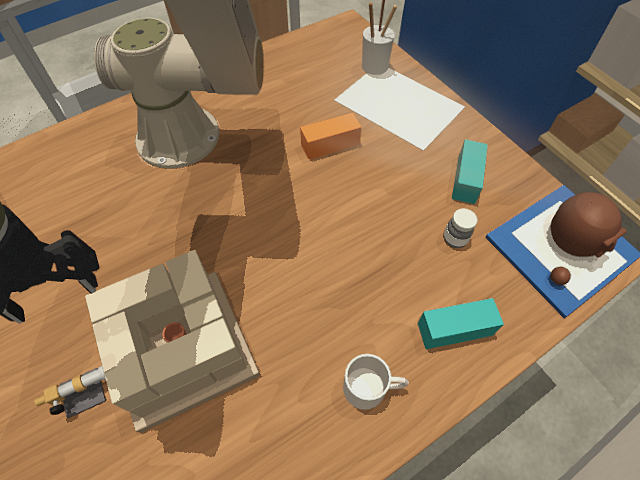

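View pics/w2.png

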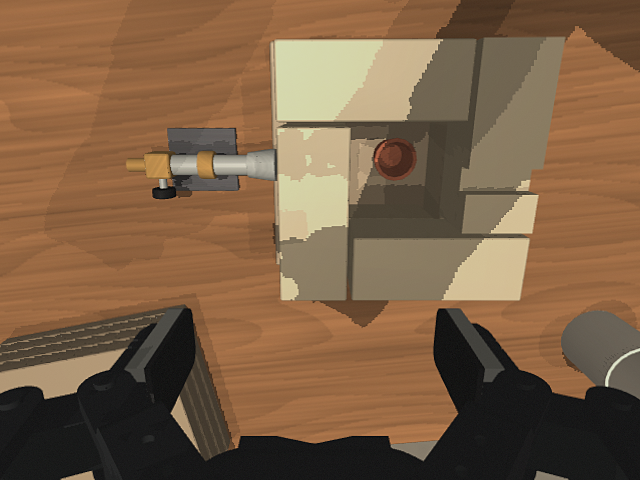

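Both views show the second course complete and square. The groove, at (500,190) in the wrist view, leads into the chamber opposite the burner. The cup is upright at (395,158), and the jar and mug have not moved.

```bash
python3 -c "
from workcell import *
print(hand_in())"
```

```text
the job is handed in; nothing more can be done
None
```

The second course is laid and handed in at about 42 s: by the wrist camera all four bricks lie flat, about 1 mm or less from their places and square to 0.2°; the groove is opposite the burner and leads into the chamber, and the cup, jar and mug look undisturbed; the -y wall brick had slipped about 3 mm, so I lifted it slightly and reset it.

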